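# Pack a small vial into its transport canister for the courier

## Task

Pack the small dropper vial for the courier, from the outside in: stand the open canister base in the round well of the foam shipping box, put in the insert whose hole is wide enough for the vial, stand the vial in that hole, then lower the tall cap over it all until it rests on the shoulder of the base. Keep the vial upright all the time, let every part go right down to its seat before you take the next, and leave the other insert, the specimen cup and the roll of tape where they are.

Things in the scene. Friction and masses are not known exactly. Their poses are not given: they have to be found in the camera images.
- well (a point): Centre of the floor of the round well in the shipping box: a low, immovable cardboard box, 130 x 190 mm, 50 mm high, filled level with white foam, a grey coolant brick let in on either side of the well, cardboard flaps hanging at its short ends. The well is 68 mm wide and 14 mm deep (the foam's top is 14 mm above this point). z up, y along the long side.
- base_mid (a point): Centre of the canister base: white open pot, 52 mm high, standing upright, loose. Ribbed body 63 mm in diameter up to a flat shoulder at 38 mm, then a neck 54 mm in diameter up to the rim. Cavity 49 mm wide, 28 mm deep (its floor 24 mm above the underside). z is its axis, up. In the well it stands 38 mm above the foam: grip it with the fingertips 16 mm or more above its underside.
- insert_wide_mid (a point): Centre of the insert that fits the vial: plain grey cylinder, 44 mm in diameter, 68 mm high, standing upright, loose, with a round hole 31 mm wide and 20 mm deep in its top. z is its axis, up. Seated on the cavity floor of the base it stands 40 mm above the base's rim: grip it within its top 38 mm.
- insert_narrow_mid (a point): Centre of the other insert: the same grey cylinder, 44 mm in diameter and 68 mm high, standing upright, loose, but the hole in its top is only 17 mm wide, for thin tubes, so the vial does not fit. z is its axis, up. Not needed; to be left where it stands.
- vial_mid (a point): Centre of the dropper vial: small amber bottle, 58 mm high, standing upright, loose; body 26 mm in diameter up to 42 mm above its underside, then a white cap 17 mm in diameter. z is its axis, up. In the insert's hole it stands 38 mm above the insert's top: grip it with the fingertips 22 mm or more above its underside.
- cap_mid (a point): Centre of the canister cap: tall white cap like an upturned tumbler, standing mouth down, loose; 63 mm in diameter, 99 mm high, 58 mm wide inside, 96 mm deep, fine ribs round its upper part. z is its axis, up. It slips loosely over the neck of the base until its lower edge rests on the shoulder, 38 mm above the underside of the base; the packed canister is 137 mm high.
- cup_mid (a point): Centre of a white lidded specimen cup, 49 mm in diameter and 55 mm high, loose; a bystander to be left alone.
- tape_mid (a point): Centre of a roll of label tape lying flat, 55 mm in diameter and 18 mm high, loose; a bystander to be left alone.
Mind the look-alikes: they are no part of the job. Leave any purple look-alike of the part that bears insert_wide_mid alone.

How it is judged:
By the outcome, as a careful person would: the job done as asked, in the order asked, and still so for the second after the job is handed in, with the robot touching nothing.
It also fails if it takes over 122 s, if anything falls off the work surface, if the arm or the gripper's body presses on something with over 40 N, if the wrist force passes 120 N, or if a joint passes its speed limit or range.

## Robot

A 6-joint arm with a two-finger parallel gripper is mounted at the origin on a cart in front of the work surface, level with it; the furniture and walls round the work are solid. World frame = base frame: x ahead of the robot, y to its left, z up, the work surface at z = 0. Lengths are in m, angles in rad, forces in N, time in s.
With the tool pointing down it reaches from about 0.25 to 0.725 m from the base axis. Payload 4 kg.
Tool frame: the origin (TCP) lies midway between the tips of the shut fingers; the grasp point (between the pads) lies 19 mm behind it; y points along the fingers, z is the direction in which the jaws open and shut, and the axes are right-handed (so a half turn about y gives the same grasp; the last joint's range is limited). The gripper opens to 85 mm and grips with 20 to 120 N. Pads are 22 mm wide; open, the fingers measure 114 mm over their backs; the gripper's body (76 mm by 85 mm) begins 54 mm behind the grasp point. The pads swing forward as they close: fully open they stand 13 mm farther back than shut.
Start: joints at [1.239, 0.241, 0.005, 1.335, 0, 1.571], TCP at [0.163, 0.473, 0.231] pointing down, gripper open.
Joint ranges: [-2.72, 2.72], [-1.05, 1.87], [-1.09, 1.28], [-1.99, 2.15], [-1.42, 1.44], [-3.14, 3.14]. Speed limits (rad/s): [2.79, 2.79, 3.14, 3.14, 3.14, 3.14].

## Interface

Orientations are given as a unit quaternion [x, y, z, w].
In Python, from workcell import bot gives the robot as it stands. The module is installed in compiled form; this text tells all that it offers.
- The arm moves only by the shell command python3 -m handwheel 'ROWS' [OPENING]. ROWS is JSON, a list of rows, each a list of 6 numbers: the shift along the tool's x, y, z in units of 25 mm (1.0 is 25 mm), then the turn, a rotation vector about the tool's x, y, z in units of 10 degrees (1.0 is 10 degrees). A call has exactly 5 rows; each row is the pose to reach, as a shift and turn from the pose commanded when the call began, along the tool's axes at that moment; what a row does not reach only later rows make up. A row lasts 1/8 s, in which the tool goes at most 62.5 mm and 10.7 degrees, less where a joint would pass 70% of its speed; a pose out of reach is approached as far as the arm can. A call with a gripper value outside its range is refused whole. OPENING is the gripper command: -1 is shut, 1 is fully open, values between are in proportion, set as the call begins (- or left out, the last holds). The fingers move at their own pace and stop on an object; the grip force is fixed at half the most. Time passes only in rows, so rows that repeat a pose let the fingers close, or fill a call up. It gives the time, the measured TCP pose, the force and the opening at its end, in the units of the state.
- bot.get_obs(): the state, without advancing time (a new reading comes with each control period).
- bot.camera(name): name is "scene" or "side" or "wrist"; returns a dict with "color" (400x640x3 uint8, red, green, blue), "fx", "fy", "cx", "cy" (pixels), "rvec" (rotation vector, rad) and "tvec" (3), from world to camera coordinates, as OpenCV has them. Camera axes: x right, y down, z forward; pixel columns grow to the right and rows downward; lengths in m; the calibration is good to about 2 mm. A picture is of the moment at which its call begins. There is no depth.
- bot.job_done(): hands the job in, once; it reports no verdict.
The state is a dict: "clock": time; "joint_pos": joint angles; "joint_vel": joint speeds; "tau": joint torques, N m; "eef_pos": TCP position; "tool_rot": TCP orientation; "ft_force": force on the tool from outside, world axes, zero at the start; "ft_torque": the same for the moment, N m; "grip_width": finger opening in m.
Only numpy, scipy, OpenCV 4.12 (cv2) and the standard library are available. Lean on these libraries where they do the work, as an engineer would, in place of code of your own. Each camera call takes 0.05 s, during which the arm holds its last target.

## Working session

There is one attempt and no reset: what is moved stays moved. The work goes in short steps, Python scripts to look and compute and a shell command to move; the robot and the scene stay as the last step left them, time stands still between calls to the robot, and variables do not carry over. Pictures are saved under pics/ and viewed, and the job is handed in when it is done.

```bash
ls; mkdir -p pics; python3 - <<'E'
from workcell import bot
import cv2
o=bot.get_obs()
for k,v in o.items(): print(k,v)
for n in ["scene","side","wrist"]:
    c=bot.camera(n); cv2.imwrite(f"pics/{n}0.png",c["color"][:,:,::-1]); print(n,c["fx"],c["fy"],c["cx"],c["cy"],c["rvec"],c["tvec"])
E
```

```text
pics
clock 0.0
joint_pos [1.23902487e+00 2.41446623e-01 3.72041396e-03 1.33519393e+00
 8.14518383e-06 1.57082339e+00]
joint_vel [ 0.00100025  0.00029863 -0.0013874   0.00060754  0.00078772 -0.0007652 ]
tau [ 1.17361236e-03 -3.72315574e+01  2.52409726e+01  1.68956205e-02
  6.36055825e-05  2.58611351e-06]
eef_pos [0.16265094 0.4721365  0.2303947 ]
tool_rot [ 0.69813809 -0.11689788  0.11664424 -0.69665789]
ft_force [-0.33828735  0.53214604 -0.6360786 ]
ft_torque [-0.01763304  0.02628769  0.01349351]
grip_width 0.08540786031458772
scene 409.0566351002853 409.0566351002853 317.90253515468584 195.3424436869701 [ 1.97593672 -1.21036815  0.55496835] [-0.34807337  0.25859704  0.81964661]
side 376.79707305504576 376.79707305504576 320.80715954228856 197.26204571315986 [ 0.36373373 -2.70279899  1.35008212] [0.44449285 0.21295078 0.85907492]
wrist 283.1117993045142 283.1117993045142 325.39081564887226 198.3645829674223 [-2.34706374 -1.67574669 -0.25333475] [-0.4992148  -0.03839532  0.38005339]
```

View pics/scene0.png

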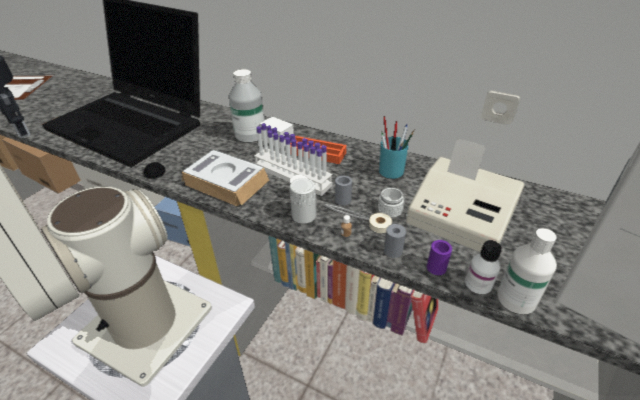

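View pics/side0.png

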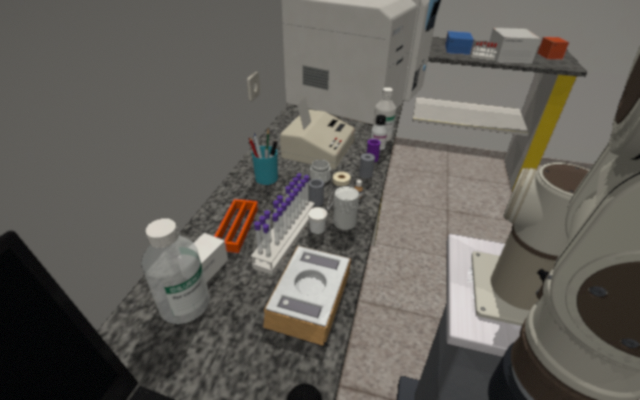

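View pics/wrist0.png

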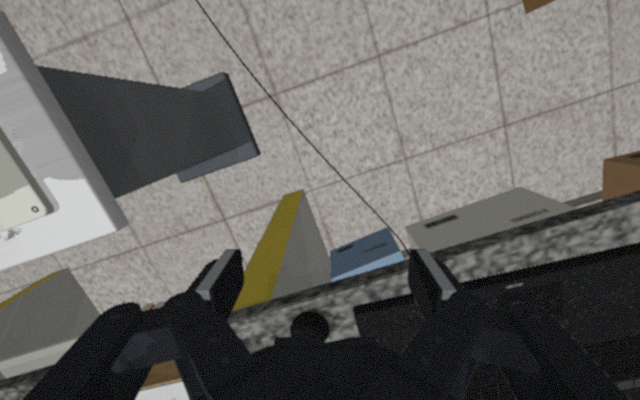

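```bash
cat > h.py <<'E'
import numpy as np, cv2
from workcell import bot
def cam(n):
    c=bot.camera(n); c["R"]=cv2.Rodrigues(np.array(c["rvec"],float))[0]; c["t"]=np.array(c["tvec"],float).reshape(3); return c
def ray(c,u,v):
    d=c["R"].T@np.array([(u-c["cx"])/c["fx"],(v-c["cy"])/c["fy"],1.]); return -c["R"].T@c["t"],d
def onz(c,u,v,z):
    o,d=ray(c,u,v); return o+d*(z-o[2])/d[2]
def proj(c,p):
    q=c["R"]@np.array(p,float)+c["t"]; return np.array([c["fx"]*q[0]/q[2]+c["cx"],c["fy"]*q[1]/q[2]+c["cy"]])
def crop(c,x0,y0,w,h,s,name):
    im=c["color"][y0:y0+h,x0:x0+w,::-1]; cv2.imwrite("pics/"+name,cv2.resize(im,None,fx=s,fy=s,interpolation=cv2.INTER_CUBIC))
E
python3 - <<'E'
import cv2
a=cv2.imread("pics/scene0.png");cv2.imwrite("pics/sc.png",cv2.resize(a[140:290,270:470],None,fx=4,fy=4,interpolation=2))
cv2.imwrite("pics/sc2.png",cv2.resize(a[140:210,170:280],None,fx=7,fy=7,interpolation=2))
a=cv2.imread("pics/side0.png");cv2.imwrite("pics/sd.png",cv2.resize(a[130:250,290:400],None,fx=5,fy=5,interpolation=2))
cv2.imwrite("pics/sd2.png",cv2.resize(a[240:350,255:365],None,fx=5,fy=5,interpolation=2))
E
```

```text
(no output)
```

View pics/sc.png

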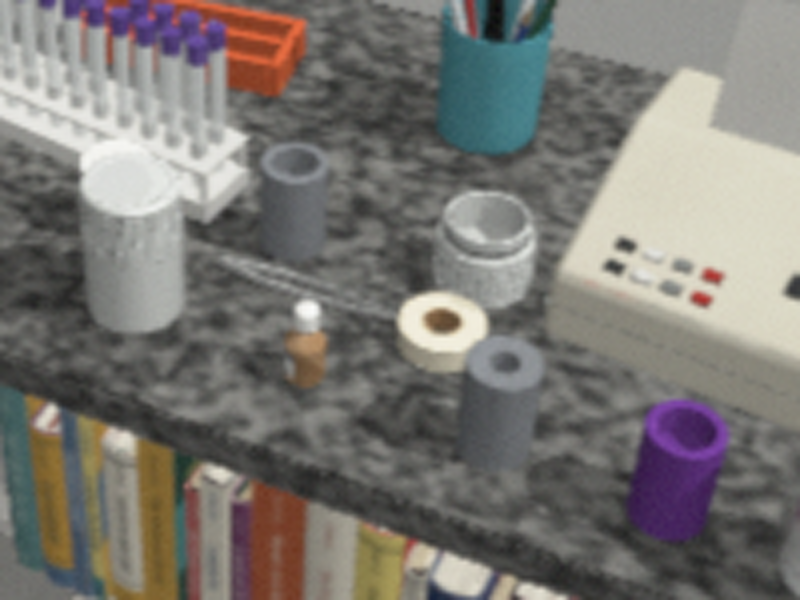

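View pics/sd.png

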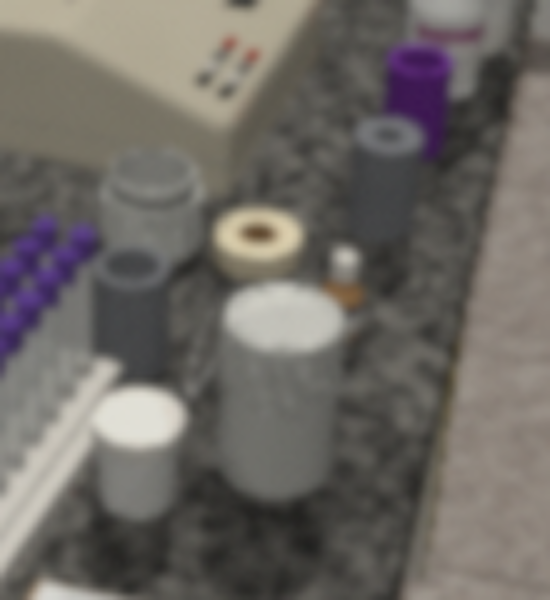

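View pics/sd2.png

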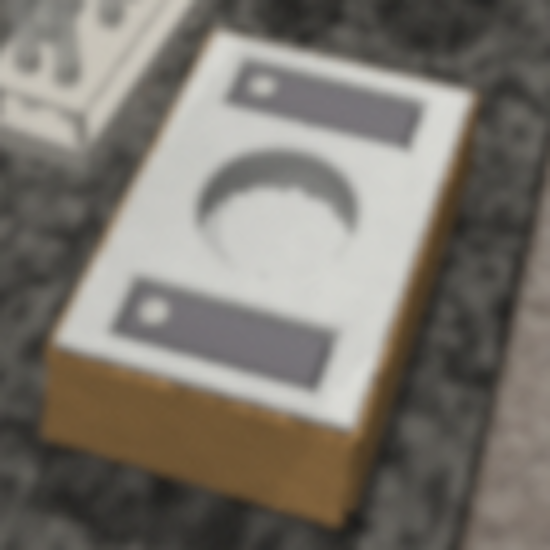

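View pics/sc2.png

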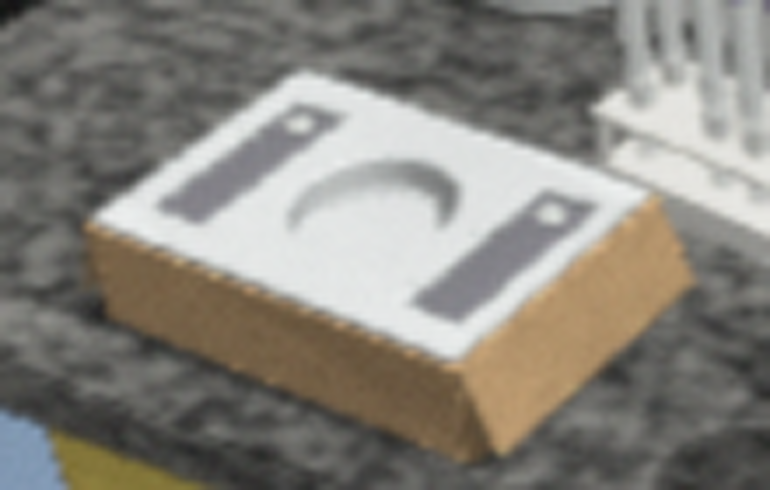

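```bash
python3 - <<'E'
from h import *
S=cam("scene");D=cam("side");W=cam("wrist")
P={"cap":((131,182),(285,318),.099),"cup":(None,(140,418),.055),"wide":((295,162),(136,268),.068),"base":((487,220),(153,172),.052),"vial":((307,307),(347,252),.058),"narrow":((505,360),(390,133),.068),"tape":((443,322),(258,235),.018)}
for k,(a,b,z) in P.items():
    if a: print(k,"scene",onz(S,270+a[0]/4,140+a[1]/4,z).round(4),end=" ")
    print(k,"side",onz(D,290+b[0]/5,130+b[1]/5,z).round(4))
# box corners top z=.05
for n,c,pts,s,o in (("scene",S,[(300,70),(655,195),(462,362),(90,222),(375,205)],7,(170,140)),("side",D,[(215,32),(478,95),(352,432),(55,347),(278,220)],5,(255,240))):
    q=np.array([onz(c,o[0]+x/s,o[1]+y/s,.05) for x,y in pts]); print(n,q.round(4)[:,:2].tolist(), "mean",q[:4].mean(0).round(4))
o=bot.get_obs()
from scipy.spatial.transform import Rotation as R
print(R.from_quat(o["tool_rot"]).as_matrix().round(3))
r=W["R"];print("wrist cam pos",-r.T@W["t"]);print(r.T.round(3))
# camera in tool frame
T=R.from_quat(o["tool_rot"]).as_matrix();print(T.T@(-r.T@W["t"]-o["eef_pos"]))
print((T.T@r.T).round(3))
E
```

```text
cap scene [ 0.4278 -0.13    0.099 ] cap side [ 0.4243 -0.1246  0.099 ]
cup side [ 0.4887 -0.0767  0.055 ]
wide scene [ 0.5281 -0.195   0.068 ] wide side [ 0.5217 -0.1893  0.068 ]
base scene [ 0.5459 -0.3215  0.052 ] base side [ 0.5448 -0.3153  0.052 ]
vial scene [ 0.4137 -0.2556  0.058 ] vial side [ 0.4114 -0.2535  0.058 ]
narrow scene [ 0.4127 -0.3777  0.068 ] narrow side [ 0.4069 -0.3777  0.068 ]
tape scene [ 0.4794 -0.3198  0.018 ] tape side [ 0.4758 -0.3149  0.018 ]
scene [[0.5144, 0.2281], [0.504, 0.0404], [0.382, 0.0458], [0.389, 0.2327], [0.4487, 0.1375]] mean [0.4473 0.1368 0.05  ]
side [[0.5038, 0.0478], [0.3762, 0.0538], [0.3885, 0.2394], [0.5114, 0.2336], [0.444, 0.1482]] mean [0.445  0.1436 0.05  ]
[[ 0.945 -0.     0.326]
 [-0.326 -0.001  0.945]
 [ 0.    -1.    -0.001]]
wrist cam pos [0.09012302 0.49766857 0.37385048]
[[ 0.325  0.903  0.281]
 [ 0.946 -0.31  -0.097]
 [-0.001  0.298 -0.955]]
[-7.69112516e-02 -1.42857812e-01 -5.83354859e-06]
[[-0.001  0.955  0.298]
 [-0.    -0.298  0.955]
 [ 1.     0.001  0.   ]]
```

```bash
cat >> h.py <<'E'
from scipy.spatial.transform import Rotation as Ro
def plan(x,y,z,yaw=0):
    o=bot.get_obs();T=Ro.from_quat(o["tool_rot"]);c,s=np.cos(np.radians(yaw)),np.sin(np.radians(yaw))
    G=Ro.from_matrix(np.array([[c,0,-s],[s,0,c],[0,-1,0]]))
    d=T.inv().apply(np.array([x,y,z])-o["eef_pos"])/.025
    r=np.degrees((T.inv()*G).as_rotvec())/10
    print("t",round(o["clock"],2),"pos",o["eef_pos"].round(4),"F",np.round(o["ft_force"],1),"w",round(o["grip_width"],4)); print("row",d.round(2),r.round(2))
    print("q",np.round(o["joint_pos"],2))
E
python3 -c "
from h import *
plan(.45,-.22,.29)
S=cam('scene')
for p in [(548,305),(540,255)]: print(onz(S,270+p[0]/4,140+p[1]/4,0))
"
```

```text
t 0.3 pos [0.1628 0.4725 0.231 ] F [ 0.7  0.5 -0.3] w 0.0856
row [ 19.88  -2.34 -22.45] [ 0.  -1.9 -0. ]
q [ 1.24  0.24  0.    1.34 -0.    1.57]
[ 0.54365603 -0.36894729  0.        ]
[ 0.58917791 -0.34871027  0.        ]
```

```bash
python3 -m handwheel '[[20.0,-2.3,-22.2,0,-1.9,0],[20.0,-2.3,-22.2,0,-1.9,0],[20.0,-2.3,-22.2,0,-1.9,0],[20.0,-2.3,-22.2,0,-1.9,0],[20.0,-2.3,-22.2,0,-1.9,0]]' 1; python3 -c "
from h import *
plan(.45,-.22,.29)"
```

```text
clock: 0.98
eef_pos: [0.2848, 0.1851, 0.2557]
tool_rot: [-0.707, -0.001, -0.0, 0.707]
ft_force: [1.1, 1.1, 0.0]
grip_width: 0.0856
t 0.97 pos [0.2848 0.1851 0.2557] F [1.1 1.1 0. ] w 0.0856
row [  6.6   -1.37 -16.21] [-0.    0.    0.01]
q [ 0.58 -0.09 -0.3   1.37 -0.    0.58]
```

```bash
python3 -m handwheel '[[6.6,-1.4,-16.2,0,0,0],[6.6,-1.4,-16.2,0,0,0],[6.6,-1.4,-16.2,0,0,0],[6.6,-1.4,-16.2,0,0,0],[6.6,-1.4,-16.2,0,0,0]]';python3 -m handwheel '[[0,0,-4,0,0,0],[0,0,-4,0,0,0],[0,0,-4,0,0,0],[0,0,-4,0,0,0],[0,0,-4,0,0,0]]';  python3 -c "
from h import *
plan(.45,-.22,.29)
W=cam('wrist');crop(W,0,0,640,400,1.25,'w1.png')
plan(.45,-.22,.29)
"
```

```text
clock: 1.6
eef_pos: [0.4023, -0.1039, 0.2807]
tool_rot: [-0.707, -0.0, -0.001, 0.707]
ft_force: [1.6, 1.0, -0.3]
grip_width: 0.0852
clock: 2.22
eef_pos: [0.4018, -0.2006, 0.2803]
tool_rot: [-0.707, -0.001, 0.001, 0.707]
ft_force: [-0.2, 0.5, -1.0]
grip_width: 0.0858
t 2.23 pos [ 0.4018 -0.2006  0.2803] F [-0.2  0.5 -1. ] w 0.0858
row [ 1.93 -0.39 -0.78] [-0.    0.01  0.  ]
q [-0.46  0.12 -0.01  1.43  0.   -0.46]
t 2.27 pos [ 0.4019 -0.2006  0.2804] F [-0.4  0.2  0.1] w 0.0849
row [ 1.92 -0.38 -0.78] [-0.    0.01  0.  ]
q [-0.46  0.12 -0.01  1.43  0.   -0.46]
```

View pics/w1.png

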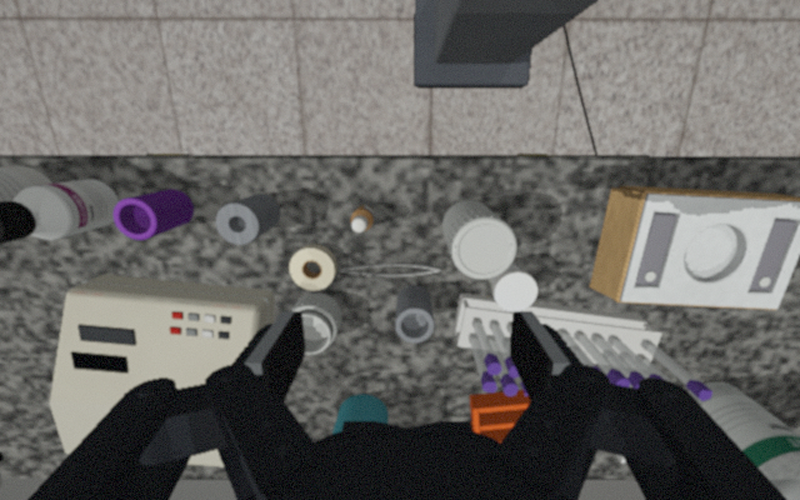

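```bash
python3 - <<'E'
from h import *
W=cam("wrist");S=cam("scene")
for n,u,v,z in [("cap",483,252,.099),("cup",516,292,.055),("wide",415,325,.068),("base",318,330,.052),("vial",358,226,.058),("narrow",239,224,.068),("tape",313,269,.018),("well",714,250,.05),("pen",362,410,.09),("machinecorner top",275,305,.05),("mach0",275,305,0),("rack corner",463,300,.03)]:
    print(n,onz(W,u/1.25,v/1.25,z).round(4))
for n,u,v,z in [("pencup rim",393,147,.09),("pencup bot",393,177,0),("pen tips",384,118,.16),("pen tips r",411,130,.16)]:print(n,onz(S,u,v,z).round(3))
plan(.545,-.318,.2,-45)
E
```

```text
cap [ 0.4301 -0.1265  0.099 ]
cup [ 0.492  -0.0759  0.055 ]
wide [ 0.527  -0.1904  0.068 ]
base [ 0.543  -0.3048  0.052 ]
vial [ 0.4148 -0.2517  0.058 ]
narrow [ 0.4105 -0.3728  0.068 ]
tape [ 0.4788 -0.3145  0.018 ]
well [0.443  0.1403 0.05  ]
pen [ 0.6246 -0.251   0.09  ]
machinecorner top [ 0.5115 -0.3531  0.05  ]
mach0 [ 0.5365 -0.3735  0.    ]
rack corner [ 0.5142 -0.1311  0.03  ]
pencup rim [ 0.704 -0.265  0.09 ]
pencup bot [ 0.689 -0.28   0.   ]
pen tips [ 0.726 -0.224  0.16 ]
pen tips r [ 0.696 -0.311  0.16 ]
t 2.38 pos [ 0.4019 -0.2007  0.2804] F [-0.9  0.5 -0.5] w 0.0854
row [ 5.71  3.22 -4.7 ] [-0.    4.51  0.  ]
q [-0.46  0.12 -0.01  1.43  0.   -0.46]
```

```bash
python3 -m handwheel '[[5.7,2.0,-4.3,0,1,0],[5.7,3.2,-4.3,0,2,0],[5.7,3.2,-4.3,0,3,0],[5.7,3.2,-4.3,0,4,0],[5.7,3.2,-4.3,0,4.5,0]]';  python3 -m handwheel '[[0,0,0,0,0,0],[0,0,0,0,0,0],[0,0,0,0,0,0],[0,0,0,0,0,0],[0,0,0,0,0,0]]'; python3 -c "
from h import *
W=cam('wrist');crop(W,0,0,640,400,1.25,'w2.png')
plan(.545,-.315,.2,-45)
"
```

```text
clock: 3.0
eef_pos: [0.5447, -0.3087, 0.1974]
tool_rot: [-0.653, 0.273, -0.27, 0.653]
ft_force: [-0.2, 0.1, 0.0]
grip_width: 0.0853
clock: 3.62
eef_pos: [0.5442, -0.3092, 0.2004]
tool_rot: [0.653, -0.27, 0.271, -0.653]
ft_force: [-0.1, -0.5, -0.7]
grip_width: 0.0854
t 3.67 pos [ 0.5442 -0.3092  0.2004] F [-0.5  0.6 -0.6] w 0.0855
row [ 0.19  0.01 -0.14] [-0. -0.  0.]
q [-0.52  0.51  0.32  1.38 -0.    0.27]
```

View pics/w2.png

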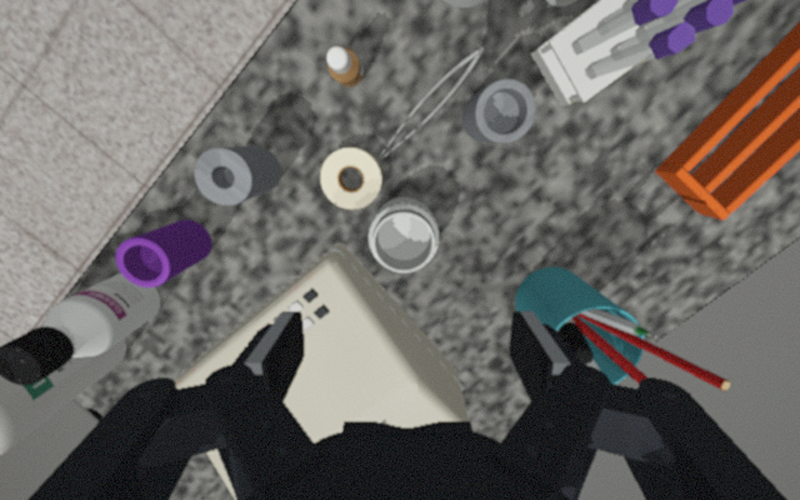

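```bash
python3 - <<'E'
from h import *
W=cam("wrist");S=cam("scene")
for n,u,v,z in [("base rim",404,240,.052),("wide",505,111,.068),("tape",351,178,.018),("narrow",223,177,.068),("vial",337,58,.058),("m",337,250,.03),("m",337,250,.05),("m",337,250,.07)]:
    print(n,onz(W,u/1.25,v/1.25,z).round(4))
for z in(.03,.05,.07):
  for u,v in [(575,262),(560,270)]:print("scene m",z,onz(S,270+u/4,140+v/4,z).round(3))
# tip proj
o=bot.get_obs();T=Ro.from_quat(o["tool_rot"])
for z in (-.0425,.0425): print(proj(W,o["eef_pos"]+T.apply([0,-.013,z]))*1.25)
crop(W,240,100,160,140,5,'w2c.png')
E
```

```text
base rim [ 0.5473 -0.3159  0.052 ]
wide [ 0.5271 -0.1915  0.068 ]
tape [ 0.4788 -0.3155  0.018 ]
narrow [ 0.4106 -0.3751  0.068 ]
vial [ 0.4152 -0.2519  0.058 ]
m [ 0.5145 -0.3713  0.03  ]
m [ 0.5129 -0.3639  0.05  ]
m [ 0.5113 -0.3565  0.07  ]
scene m 0.03 [ 0.557 -0.379  0.03 ]
scene m 0.03 [ 0.545 -0.373  0.03 ]
scene m 0.05 [ 0.533 -0.383  0.05 ]
scene m 0.05 [ 0.522 -0.377  0.05 ]
scene m 0.07 [ 0.51  -0.388  0.07 ]
scene m 0.07 [ 0.499 -0.382  0.07 ]
[305.07302838 331.25932619]
[509.59949673 331.38021199]
```

View pics/w2c.png

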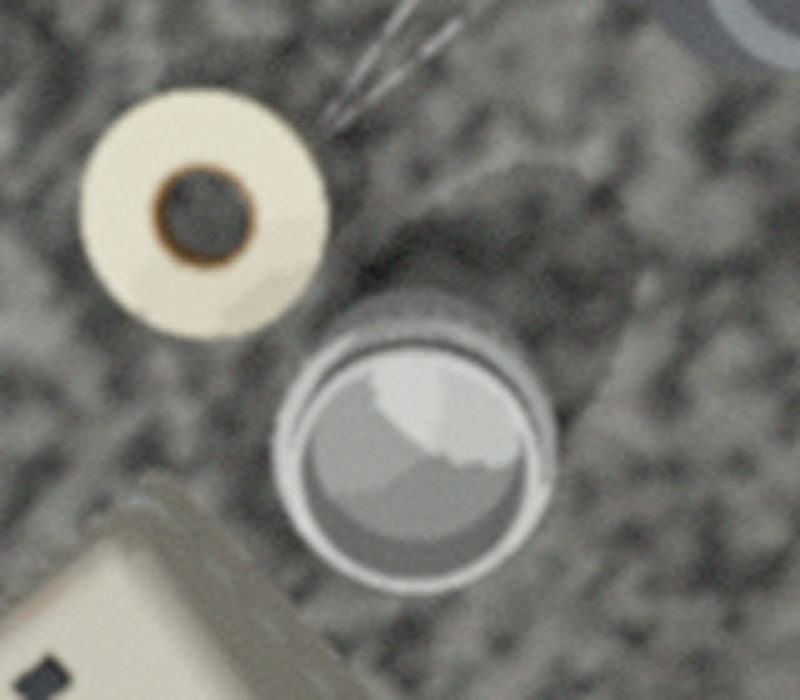

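```bash
python3 -c "
from h import *
plan(.548,-.316,.1,-55)"
```

```text
t 3.77 pos [ 0.5442 -0.3092  0.2002] F [0.4 0.5 0.7] w 0.0852
row [ 0.3   4.01 -0.08] [-0.  1.  0.]
q [-0.52  0.51  0.32  1.38  0.    0.27]
```

```bash
python3 -m handwheel '[[0.3,1,-0.08,0,1,0],[0.3,2,-0.08,0,1,0],[0.3,4,-0.08,0,1,0],[0.3,4,-0.08,0,1,0],[0.3,4,-0.08,0,1,0]]' 0.8; python3 -c "
from h import *
W=cam('wrist');crop(W,0,0,640,400,1.25,'w3.png')
plan(.548,-.316,.012,-55)"
```

```text
clock: 4.4
eef_pos: [0.5488, -0.3164, 0.1016]
tool_rot: [0.627, -0.326, 0.327, -0.627]
ft_force: [1.1, -0.2, -0.1]
grip_width: 0.0769
t 4.45 pos [ 0.5495 -0.3167  0.1025] F [0.6 0.1 0.1] w 0.0765
row [-0.07  3.62 -0.04] [-0.01 -0.    0.02]
q [-0.52  0.58  0.17  1.16 -0.    0.44]
```

View pics/w3.png

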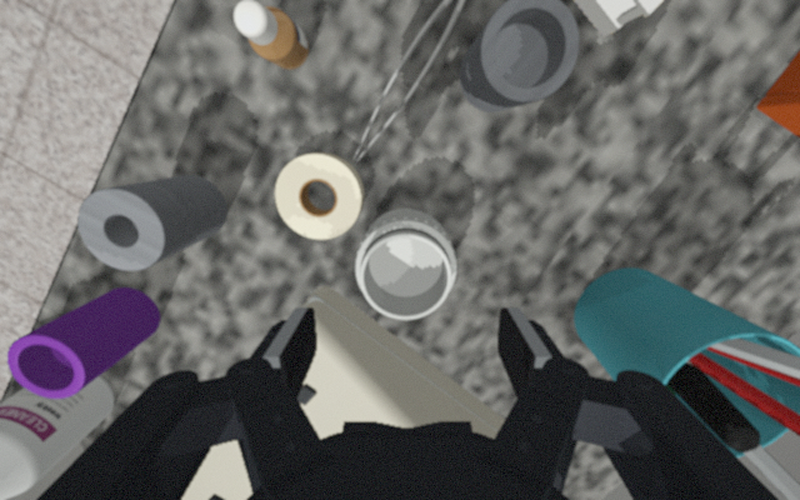

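```bash
python3 -c "
from h import *
W=cam('wrist')
p=onz(W,405/1.25,276/1.25,.052);print(p)
plan(p[0],p[1],.012,-55)"
```

```text
[ 0.54900786 -0.31829439  0.052     ]
t 4.5 pos [ 0.5498 -0.3169  0.1029] F [1.1 0.4 0.1] w 0.0769
row [ 0.01  3.64 -0.06] [-0.01 -0.    0.02]
q [-0.52  0.58  0.18  1.16  0.    0.44]
```

```bash
python3 -m handwheel '[[0,0.8,-0.05,0,0,0],[0,1.8,-0.05,0,0,0],[0,2.8,-0.05,0,0,0],[0,3.6,-0.05,0,0,0],[0,3.6,-0.05,0,0,0]]';python3 -m handwheel '[[0,0,0,0,0,0],[0,0,0,0,0,0],[0,0,0,0,0,0],[0,0,0,0,0,0],[0,0,0,0,0,0]]' -1
```

```text
clock: 5.12
eef_pos: [0.547, -0.3166, 0.0103]
tool_rot: [-0.627, 0.327, -0.326, 0.627]
ft_force: [0.4, 0.5, 0.3]
grip_width: 0.0768
clock: 5.75
eef_pos: [0.5488, -0.3177, 0.0128]
tool_rot: [0.627, -0.325, 0.328, -0.627]
ft_force: [-0.2, 1.0, 6.6]
grip_width: 0.0609
```

```bash
python3 -m handwheel '[[0,-1,0,0,0,0],[0,-2.5,0,0,0,0],[0,-5,0,0,0,0],[0,-7,0,0,0,0],[0,-7,0,0,0,0]]'; python3 -c "
from h import *
plan(.444,.141,.19,-55)
c=cam('wrist');crop(c,0,0,640,400,1.25,'w4.png')
"
```

```text
clock: 6.38
eef_pos: [0.55, -0.3183, 0.1918]
tool_rot: [0.627, -0.322, 0.331, -0.627]
ft_force: [1.3, 0.0, -1.0]
grip_width: 0.0614
t 6.38 pos [ 0.55   -0.3183  0.1918] F [ 1.3  0.  -1. ] w 0.0614
row [-17.48  -0.08   7.06] [-0.03 -0.    0.06]
q [-0.52  0.52  0.32  1.35 -0.    0.44]
```

View pics/w4.png

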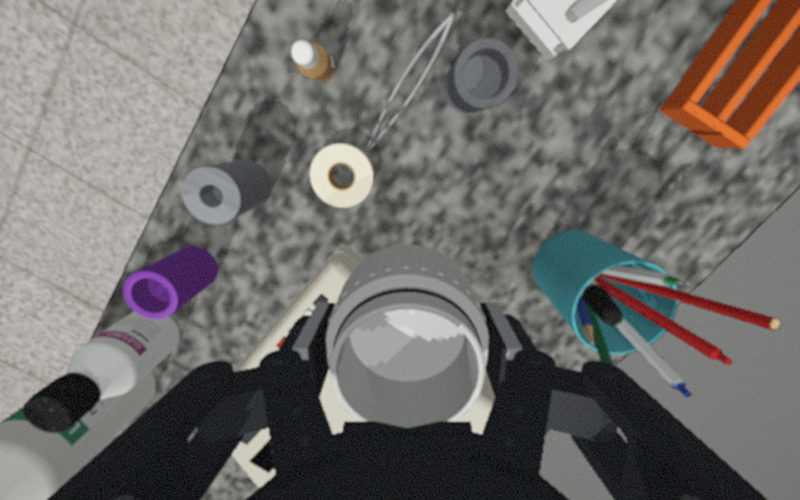

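```bash
python3 -c "
from h import *
plan(.52,.141,.2,0)
"
```

```text
t 6.42 pos [ 0.5485 -0.3175  0.1884] F [ 0.1  0.7 -1.5] w 0.0617
row [-15.68  -0.53   9.58] [ 0.   -5.5   0.04]
q [-0.52  0.52  0.31  1.35 -0.    0.44]
```

```bash
python3 -m handwheel '[[-2,-0.5,1.2,0,-1,0],[-4,-0.5,2.5,0,-2,0],[-6,-0.5,3.6,0,-3,0],[-8,-0.5,4.9,0,-4,0],[-10,-0.5,6.1,0,-5,0]]'; python3 -c "
from h import *
plan(.52,.141,.2,0)
"
```

```text
clock: 7.05
eef_pos: [0.5272, -0.0225, 0.1958]
tool_rot: [-0.706, 0.03, -0.028, 0.707]
ft_force: [0.8, 1.6, -0.8]
grip_width: 0.061
t 7.05 pos [ 0.5272 -0.0225  0.1958] F [ 0.8  1.6 -0.8] w 0.061
row [-0.82 -0.17  6.5 ] [-0.   -0.47 -0.02]
q [-0.04  0.32  0.01  1.27  0.    0.04]
```

```bash
python3 -m handwheel '[[-0.8,-0.1,2,0,-0.5,0],[-0.8,-0.1,4,0,-0.5,0],[-0.8,-0.1,6.4,0,-0.5,0],[-0.8,-0.1,6.4,0,-0.5,0],[-0.8,-0.1,6.4,0,-0.5,0]]'; python3 -c "
from h import *
W=cam('wrist');crop(W,0,0,640,400,1.25,'w5.png');crop(W,220,60,200,140,4,'w5c.png')
plan(.52,.141,.2,0)
"
```

```text
clock: 7.68
eef_pos: [0.5216, 0.1366, 0.1986]
tool_rot: [0.708, -0.001, -0.001, -0.707]
ft_force: [-0.3, -0.5, -0.4]
grip_width: 0.0615
t 7.72 pos [0.5219 0.1359 0.1989] F [-0.2 -0.9 -0.4] w 0.0613
row [-0.08 -0.04  0.21] [ 0.01 -0.   -0.02]
q [ 0.25  0.34  0.05  1.29 -0.    0.26]
```

View pics/w5.png

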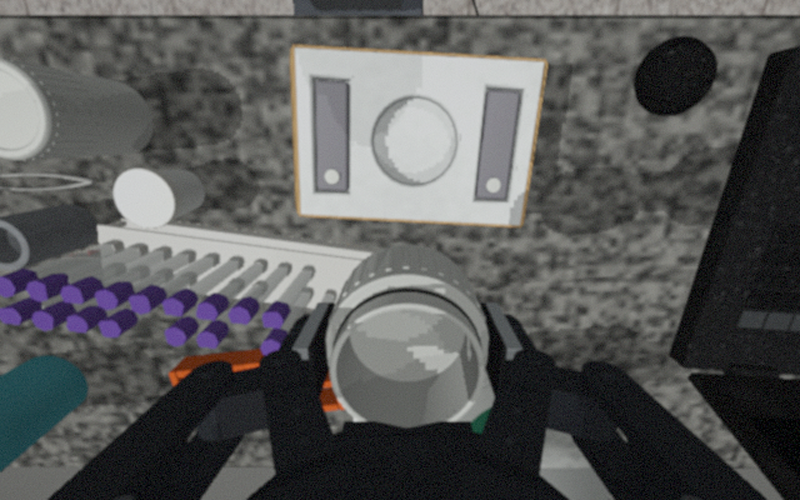

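View pics/w5c.png

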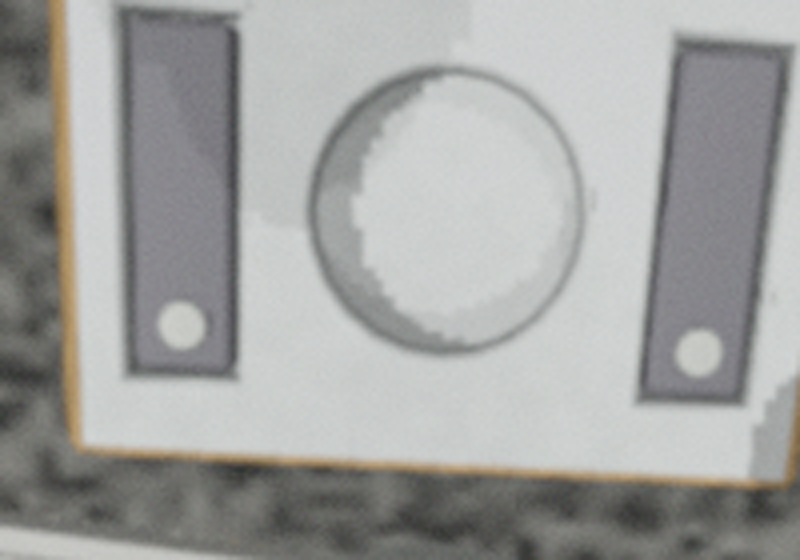

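```bash
python3 -c "
from h import *
W=cam('wrist');o=bot.get_obs()
p=onz(W,331.75,112.5,.05);print('well',p)
for s in (309,585): print(onz(W,220+s/4,60+210/4,.05))
for s in (65,355): print(onz(W,220+447/4,60+s/4,.05))
crop(W,230,180,190,170,4,'w6c.png')
z=o['eef_pos'][2]+.0392
r=onz(W,409/1.25,292,z);print('rim',r,r-o['eef_pos'])
"
```

```text
well [0.44692721 0.14243173 0.05      ]
[0.44693268 0.10836669 0.05      ]
[0.44692173 0.17648964 0.05      ]
[0.41387317 0.14220737 0.05      ]
[0.48246251 0.14267292 0.05      ]
rim [0.51925218 0.13710575 0.23844955] [-0.00288039  0.00162533  0.0392    ]
```

View pics/w6c.png

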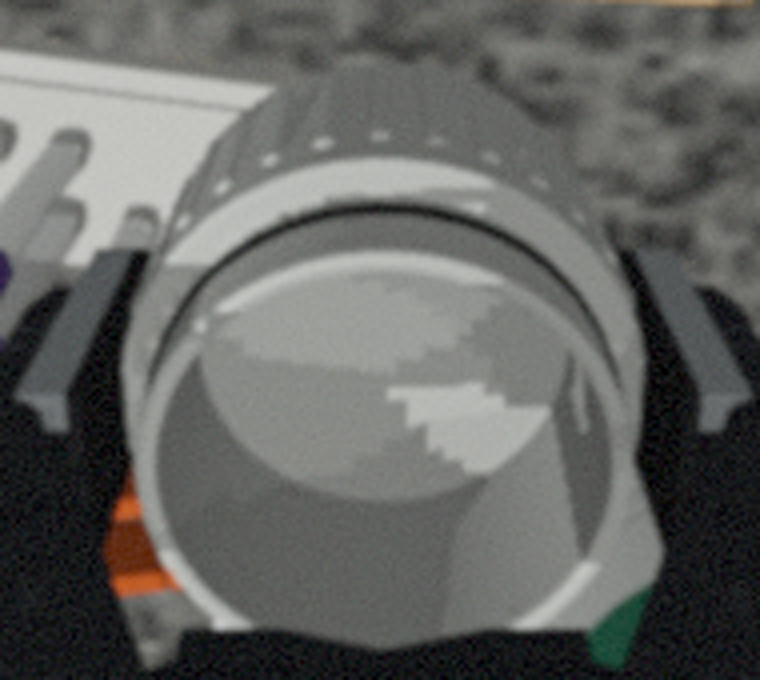

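```bash
python3 -c "
from h import *
W=cam('wrist');o=bot.get_obs()
z=o['eef_pos'][2]+.0392
r=onz(W,327.2,180+251/4,z)+[.027,0,0];print('rim',r,r-o['eef_pos'])
r=onz(W,327.2,180+156/4,z-.014)+[.0315,0,0];print('shoulder',r,r-o['eef_pos'])
for u in(143,635):print(onz(W,230+u/4,180+440/4,z))
plan(.447+.001,.1424-.0009,.11,0)
"
```

```text
rim [0.52338837 0.1366864  0.23875818] [0.00100064 0.00136503 0.0392    ]
shoulder [0.52312401 0.13675808 0.22475818] [0.00073629 0.00143671 0.0252    ]
[0.51852026 0.1105357  0.23875818]
[0.51853971 0.16291968 0.23875818]
t 7.83 pos [0.5224 0.1353 0.1996] F [ 0.1 -0.4 -1.8] w 0.0616
row [-2.97  3.59  0.24] [ 0.   -0.01 -0.01]
q [ 0.25  0.34  0.05  1.29 -0.    0.26]
```

```bash
python3 -m handwheel '[[-1.5,0.5,0.2,0,0,0],[-3,1,0.2,0,0,0],[-3,2,0.2,0,0,0],[-3,3,0.2,0,0,0],[-3,4,0.2,0,0,0]]'; python3 -c "
from h import *
for i in range(3): plan(.447,.141,.0488,0); cam('wrist')
S=cam('scene');crop(S,170,120,110,100,6,'s7.png')
S=cam('side');crop(S,255,210,120,130,5,'d7.png')
S=cam('wrist');crop(S,0,0,640,400,1.25,'w7.png')
"
```

```text
clock: 8.45
eef_pos: [0.4479, 0.1404, 0.0998]
tool_rot: [-0.707, 0.001, -0.001, 0.707]
ft_force: [0.8, 0.6, -0.0]
grip_width: 0.0617
t 8.45 pos [0.4479 0.1404 0.0998] F [ 0.8  0.6 -0. ] w 0.0617
row [-0.04  2.04  0.02] [-0.   -0.02  0.  ]
q [ 0.3   0.28 -0.3   0.98 -0.    0.31]
t 8.5 pos [0.4456 0.1397 0.0965] F [-1.3  0.  -3.1] w 0.0614
row [0.07 1.91 0.05] [ 0.01 -0.02 -0.03]
q [ 0.3   0.29 -0.31  0.98 -0.    0.31]
t 8.55 pos [0.4455 0.1398 0.0979] F [-0.1 -0.6 -1. ] w 0.0615
row [0.07 1.96 0.05] [ 0.01 -0.01 -0.03]
q [ 0.3   0.29 -0.3   0.99 -0.    0.31]
```

View pics/d7.png

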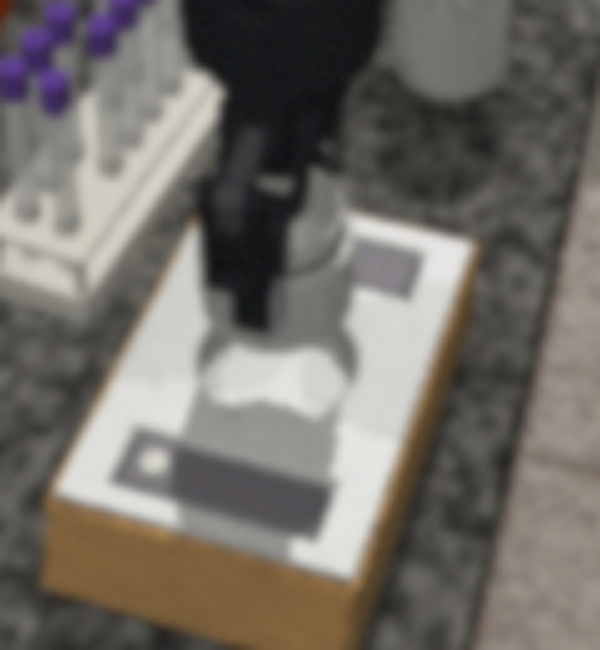

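View pics/w7.png

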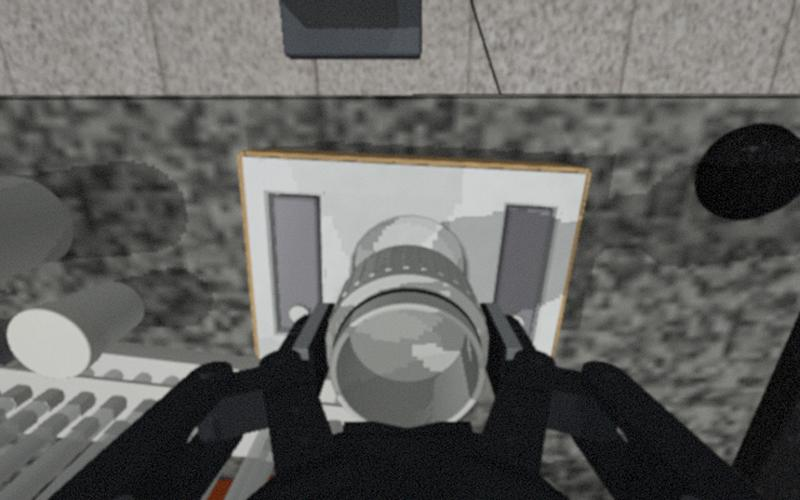

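View pics/s7.png

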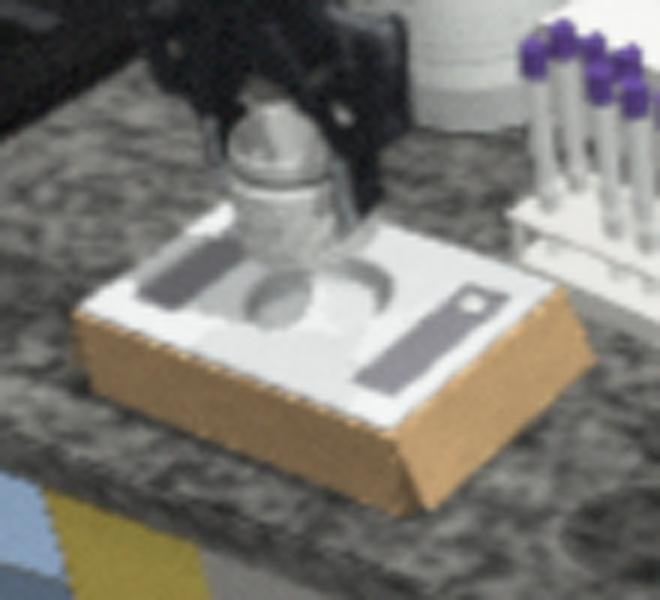

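```bash
python3 -m handwheel '[[0.06,0.3,0.04,0,0,0],[0.06,0.6,0.04,0,0,0],[0.06,0.9,0.04,0,0,0],[0.06,1.1,0.04,0,0,0],[0.06,1.15,0.04,0,0,0]]'; python3 -c "
from h import *
for i in range(3): plan(.447,.141,.0488,0); cam('wrist')
S=cam('scene');crop(S,170,120,110,100,6,'s7.png')
S=cam('wrist');crop(S,220,130,200,150,4,'w7.png')
"
```

```text
clock: 9.38
eef_pos: [0.4488, 0.1427, 0.0708]
tool_rot: [0.707, -0.0, -0.0, -0.707]
ft_force: [0.1, -0.8, -1.0]
grip_width: 0.0616
t 9.38 pos [0.4488 0.1427 0.0708] F [ 0.1 -0.8 -1. ] w 0.0616
row [-0.07  0.88 -0.07] [ 0.   -0.   -0.01]
q [ 0.31  0.32 -0.33  0.91 -0.    0.31]
t 9.43 pos [0.449  0.1427 0.0709] F [-0.1  0.2 -1. ] w 0.0615
row [-0.08  0.89 -0.07] [ 0. -0. -0.]
q [ 0.31  0.32 -0.33  0.91 -0.    0.31]
t 9.47 pos [0.4491 0.1428 0.0712] F [ 0.3 -0.  -0.8] w 0.0615
row [-0.09  0.9  -0.07] [ 0. -0. -0.]
q [ 0.31  0.32 -0.33  0.92 -0.    0.31]
```

View pics/w7.png

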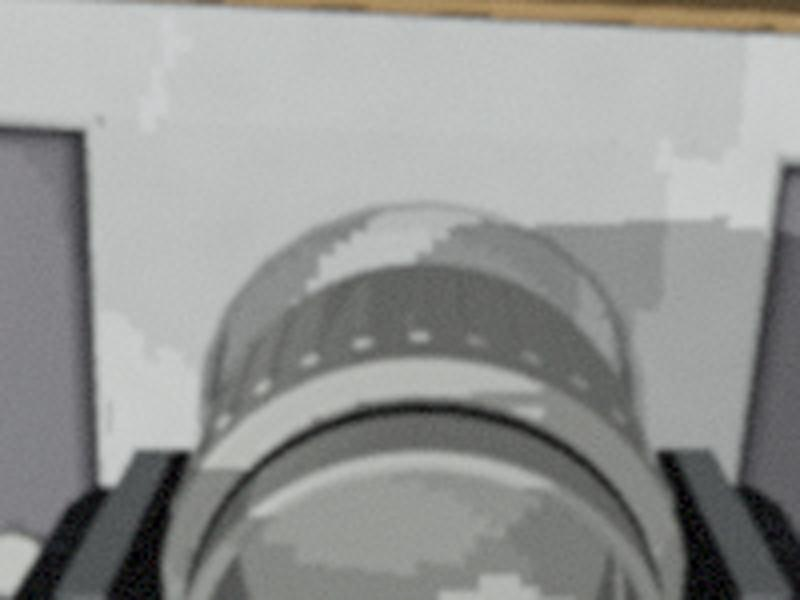

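View pics/s7.png

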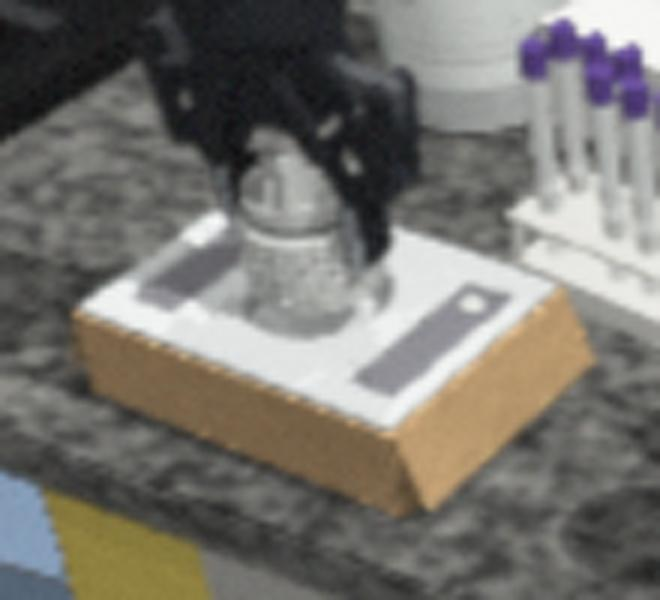

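```bash
python3 -c "
from h import *
W=cam('wrist');o=bot.get_obs();print(o['eef_pos'])
w=onz(W,220+417/4,130+203/4,.05)+[.034,0,0];print('well',w)
z=o['eef_pos'][2]+.0392
print('rim',onz(W,220+425/4,130+449/4,z)+[.027,0,0])
print('sh',onz(W,220+425/4,130+356/4,z-.014)+[.0315,0,0])
"
```

```text
[0.44947753 0.14285061 0.07167318]
well [0.44695542 0.14255901 0.05      ]
rim [0.45050326 0.14357085 0.11087318]
sh [0.45047075 0.14360959 0.09687318]
```

```bash
python3 -m handwheel '[[-0.12,0,-0.04,0,0,0],[-0.12,0.2,-0.04,0,0,0],[-0.12,0.4,-0.04,0,0,0],[-0.12,0.6,-0.04,0,0,0],[-0.12,0.8,-0.04,0,0,0]]'; python3 -c "
from h import *
for i in range(2): plan(.447,.141,.0488,0); S=cam('scene')
crop(S,170,120,110,100,6,'s7.png')
S=cam('wrist');crop(S,220,130,200,150,4,'w7.png')
"
```

```text
clock: 10.3
eef_pos: [0.4462, 0.1417, 0.0509]
tool_rot: [0.707, -0.0, -0.0, -0.707]
ft_force: [0.3, 0.9, -0.5]
grip_width: 0.0611
t 10.3 pos [0.4462 0.1417 0.0509] F [ 0.3  0.9 -0.5] w 0.0611
row [ 0.03  0.09 -0.03] [ 0. -0. -0.]
q [ 0.31  0.34 -0.37  0.86 -0.    0.31]
t 10.35 pos [0.4457 0.1416 0.0504] F [-0.8 -0.4 -0.7] w 0.0613
row [ 0.05  0.06 -0.02] [ 0.   -0.   -0.01]
q [ 0.31  0.34 -0.37  0.86 -0.    0.31]
```

View pics/w7.png

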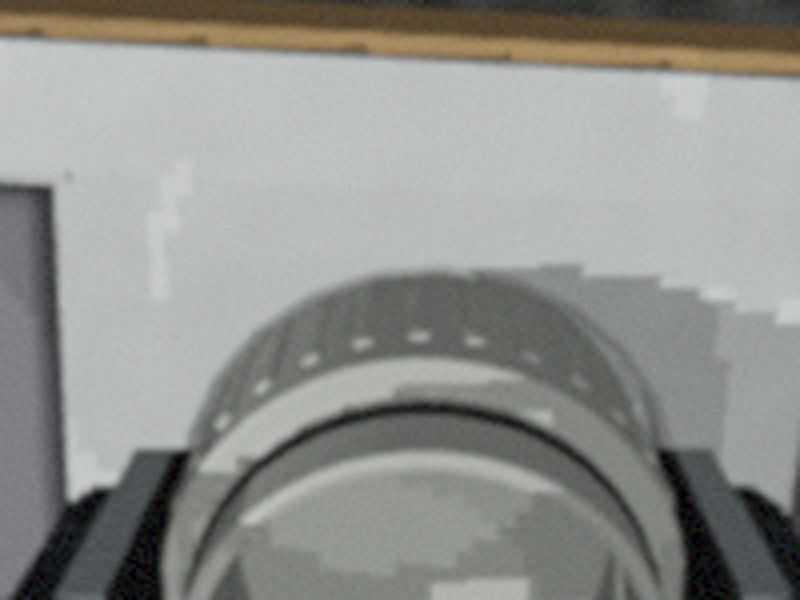

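View pics/s7.png

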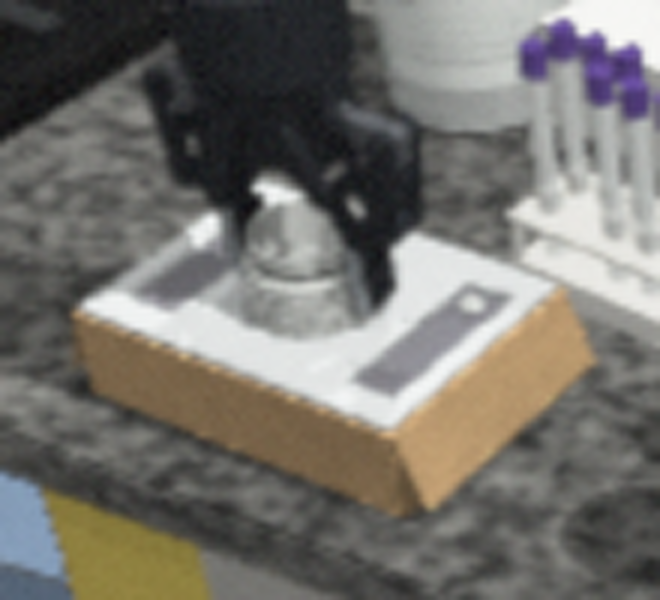

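```bash
python3 -m handwheel '[[0.03,0.03,0,0,0,0],[0.03,0.05,0,0,0,0],[0.03,0.08,0,0,0,0],[0.03,0.08,0,0,0,0],[0.03,0.08,0,0,0,0]]'; python3 -m handwheel '[[0,0,0,0,0,0],[0,0,0,0,0,0],[0,0,0,0,0,0],[0,0,0,0,0,0],[0,0,0,0,0,0]]' 0.75; python3 -m handwheel '[[0,-0.7,0,0,0,0],[0,-2,0,0,0,0],[-0.5,-4,0,0,0,0],[-1.5,-6,0,0,0,0],[-2,-6.5,0,0,0,0]]'; python3 -c "
from h import *
cam('scene')
plan(.527,-.1905,.2,-60)
S=cam('scene');crop(S,170,120,110,100,6,'s8.png')
S=cam('wrist');crop(S,0,0,640,400,1.25,'w8.png')
S=cam('side');crop(S,255,210,120,130,5,'d8.png')
"
```

```text
clock: 11.08
eef_pos: [0.447, 0.1418, 0.0495]
tool_rot: [-0.707, 0.0, -0.0, 0.707]
ft_force: [-0.8, -0.5, -1.6]
grip_width: 0.061
clock: 11.7
eef_pos: [0.447, 0.1418, 0.0494]
tool_rot: [-0.707, 0.0, -0.0, 0.707]
ft_force: [0.1, 0.3, -0.3]
grip_width: 0.0751
clock: 12.32
eef_pos: [0.3978, 0.1424, 0.2152]
tool_rot: [-0.706, -0.002, -0.002, 0.708]
ft_force: [0.8, -0.0, -0.1]
grip_width: 0.075
t 12.38 pos [0.3965 0.1422 0.2151] F [-2.2 -0.6 -0.9] w 0.075
row [  5.21   0.6  -13.31] [-0.02  6.    0.02]
q [ 0.34  0.09 -0.22  1.26  0.    0.34]
```

View pics/d8.png

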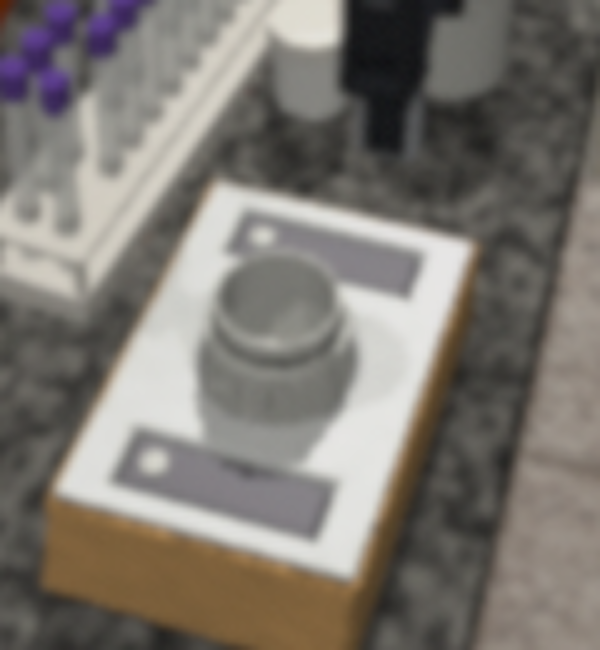

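View pics/w8.png

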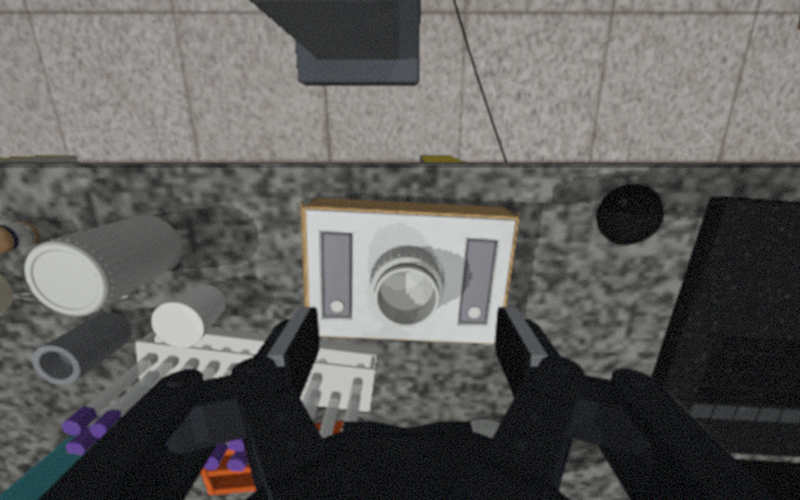

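```bash
python3 -c "
from h import *
W=cam('wrist');D=cam('side')
print(onz(W,406/1.25,291/1.25,.088),onz(D,255+278/5,210+303/5,.088))
plan(.527,-.1905,.22,60)"; python3 -m handwheel '[[0.6,0,-2,0,-1,0],[1.2,0,-4,0,-2,0],[2,0,-6,0,-3,0],[3,0,-8.5,0,-4,0],[4,-0.2,-11,0,-5,0]]'; python3 -c "
from h import *
plan(.527,-.1905,.2,60)"
```

```text
[0.4396438  0.14148268 0.088     ] [0.44505696 0.14493886 0.088     ]
t 12.62 pos [0.3966 0.1415 0.2103] F [-0.9  0.2 -1.9] w 0.0747
row [  5.22  -0.39 -13.28] [-0.   -6.   -0.02]
q [ 0.34  0.1  -0.22  1.25 -0.    0.34]
clock: 13.25
eef_pos: [0.4858, -0.1057, 0.2132]
tool_rot: [-0.647, -0.283, 0.285, 0.648]
ft_force: [0.6, 0.2, 0.0]
grip_width: 0.0746
t 13.25 pos [ 0.4858 -0.1057  0.2132] F [0.6 0.2 0. ] w 0.0746
row [-1.38  0.52 -3.51] [-0.02 -1.27 -0.01]
q [-0.21  0.25 -0.03  1.29  0.   -1.04]
```

```bash
python3 -m handwheel '[[-0.5,0,-1.5,0,-0.8,0],[-1,0.3,-3,0,-1.2,0],[-1.4,0.5,-3.5,0,-1.2,0],[-1.4,0.5,-3.5,0,-1.2,0],[-1.4,0.5,-3.5,0,-1.2,0]]' 0.45; python3 -c "
from h import *
S=cam('wrist');S=cam('wrist');crop(S,0,0,640,400,1.25,'w9.png');plan(.527,-.1905,.2,60)"
```

```text
clock: 13.88
eef_pos: [0.5254, -0.1882, 0.2024]
tool_rot: [-0.615, -0.348, 0.349, 0.616]
ft_force: [-0.4, 0.3, 0.7]
grip_width: 0.0617
t 13.97 pos [ 0.5258 -0.188   0.2032] F [ 0.   0.9 -0.4] w 0.0619
row [-0.06  0.13 -0.09] [ 0.   -0.09  0.  ]
q [-0.34  0.37  0.11  1.31  0.   -1.37]
```

View pics/w9.png

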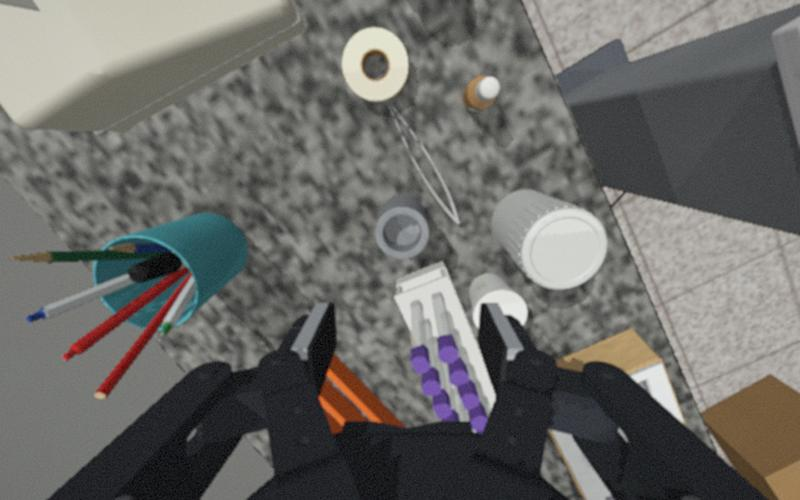

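```bash
python3 -c "
from h import *
W=cam('wrist')
p=onz(W,402.5/1.25,231/1.25,.068);print(p)
S=cam('scene')
for z in (.08,.1,.12): print(z,onz(W,420/1.25,352/1.25,z),onz(S,270+218/4,140+22/4,z))
plan(p[0],p[1],.031,60)"
```

```text
[ 0.52603995 -0.1925439   0.068     ]
0.08 [ 0.56718522 -0.09457522  0.08      ] [ 0.64061123 -0.08223252  0.08      ]
0.1 [ 0.56107327 -0.10647567  0.1       ] [ 0.61237521 -0.0965979   0.1       ]
0.12 [ 0.55496133 -0.11837611  0.12      ] [ 0.58413918 -0.11096329  0.12      ]
t 14.07 pos [ 0.526  -0.1882  0.2034] F [-0.3  0.6  0.1] w 0.0618
row [-0.15  6.9  -0.08] [ 0.   -0.09  0.  ]
q [-0.34  0.37  0.11  1.31  0.   -1.37]
```

```bash
python3 -m handwheel '[[-0.15,1,-0.08,0,-0.1,0],[-0.15,2.5,-0.08,0,-0.1,0],[-0.15,4.5,-0.08,0,-0.1,0],[-0.15,6,-0.08,0,-0.1,0],[-0.15,6.8,-0.08,0,-0.1,0]]'; python3 -c "
from h import *
S=cam('wrist');crop(S,0,0,640,400,1.25,'w9.png');plan(.526,-.1925,.031,60)"
```

```text
clock: 14.7
eef_pos: [0.5245, -0.1923, 0.0309]
tool_rot: [-0.611, -0.353, 0.355, 0.613]
ft_force: [-0.5, -0.4, 0.7]
grip_width: 0.0618
t 14.75 pos [ 0.5233 -0.1918  0.0289] F [-1.4 -0.1 -0.5] w 0.0624
row [ 0.03 -0.08 -0.11] [-0.03  0.01 -0.01]
q [-0.35  0.52 -0.14  0.91  0.   -1.4 ]
```

View pics/w9.png

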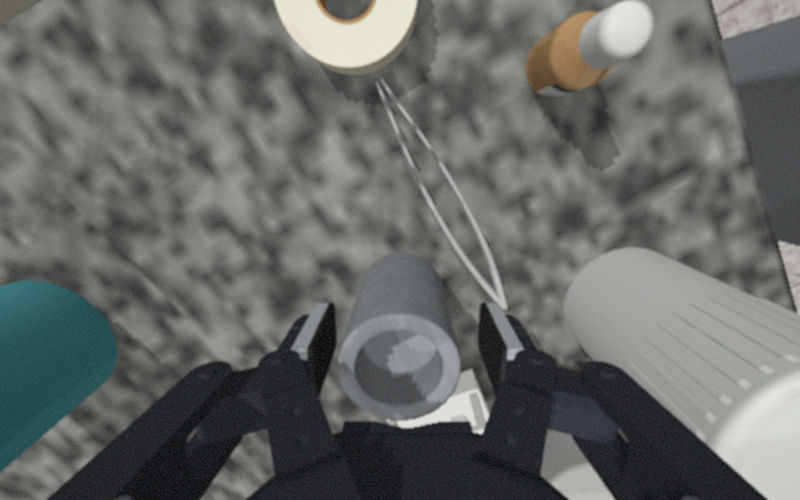

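```bash
python3 -m handwheel '[[0,-0.08,-0.08,0,0,0],[0,-0.08,-0.08,0,0,0],[0,-0.08,-0.08,0,0,0],[0,-0.08,-0.08,0,0,0],[0,-0.08,-0.08,0,0,0]]' -1;python3 -c "
from h import *
plan(.526,-.1925,.031,60)"; python3 -m handwheel '[[0,-1,0,0,0,0],[0,-2.5,0,0,0,0],[0,-5,0,0,0,0],[0,-7,0,0,0,0],[0,-8,0,0,0,0]]'; python3 -c "
from h import *
S=cam('wrist');S=cam('wrist');crop(S,0,0,640,400,1.25,'w10.png');plan(.53,.141,.23,0)"
```

```text
clock: 15.38
eef_pos: [0.5277, -0.1945, 0.0352]
tool_rot: [0.613, 0.354, -0.353, -0.612]
ft_force: [0.0, 0.1, 1.5]
grip_width: 0.0432
t 15.38 pos [ 0.5277 -0.1945  0.0352] F [0.  0.1 1.5] w 0.0432
row [0.04 0.17 0.1 ] [0. 0. 0.]
q [-0.35  0.52 -0.13  0.92  0.   -1.4 ]
clock: 16.0
eef_pos: [0.5287, -0.1949, 0.2386]
tool_rot: [0.614, 0.355, -0.352, -0.611]
ft_force: [0.6, -0.2, -1.4]
grip_width: 0.0425
t 16.1 pos [ 0.5293 -0.1951  0.2386] F [ 0.3  0.4 -1.4] w 0.0423
row [11.66  0.31  6.7 ] [0.03 6.   0.03]
q [-0.35  0.36  0.19  1.39 -0.   -1.4 ]
```

View pics/w10.png

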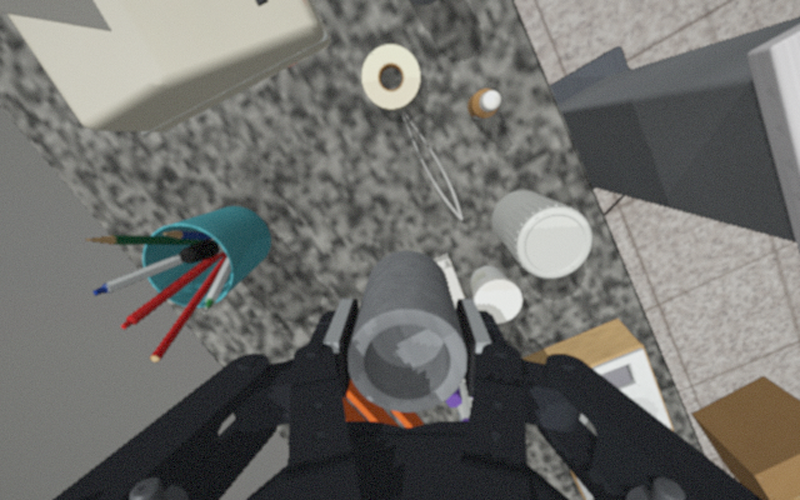

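```bash
python3 -m handwheel '[[2,0,1.1,0,1,0],[4,0,2.2,0,2,0],[6,0,3.4,0,3,0],[8,0.1,4.6,0,4,0],[10,0.3,5.7,0,5,0]]'; python3 -c "
from h import *
plan(.53,.141,.23,0)"
```

```text
clock: 16.73
eef_pos: [0.5282, 0.0894, 0.2258]
tool_rot: [0.704, 0.065, -0.067, -0.704]
ft_force: [1.8, -0.9, -1.2]
grip_width: 0.0431
t 16.73 pos [0.5282 0.0894 0.2258] F [ 1.8 -0.9 -1.2] w 0.0431
row [ 0.45 -0.17  2.02] [ 0.    1.07 -0.01]
q [ 0.17  0.32  0.09  1.35 -0.   -0.02]
```

```bash
python3 -m handwheel '[[0.4,-0.1,2,0,1,0],[0.4,-0.1,2,0,1.05,0],[0.4,-0.1,2,0,1.05,0],[0.4,-0.1,2,0,1.05,0],[0.4,-0.1,2,0,1.05,0]]'; python3 -c "
from h import *
S=cam('wrist');o=bot.get_obs();print(o['eef_pos']);crop(S,220,60,200,150,4,'w11.png');crop(S,230,180,190,170,4,'w11c.png');plan(.53,.141,.23,0)"
```

```text
clock: 17.35
eef_pos: [0.5296, 0.1374, 0.2301]
tool_rot: [0.707, 0.002, -0.003, -0.707]
ft_force: [0.3, 0.6, -0.5]
grip_width: 0.0428
[0.52964997 0.13760666 0.23019401]
t 17.4 pos [0.5296 0.1376 0.2302] F [ 0.6 -0.1 -0.5] w 0.0432
row [0.01 0.01 0.14] [ 0.    0.04 -0.  ]
q [ 0.25  0.34  0.13  1.37 -0.    0.25]
```

View pics/w11.png

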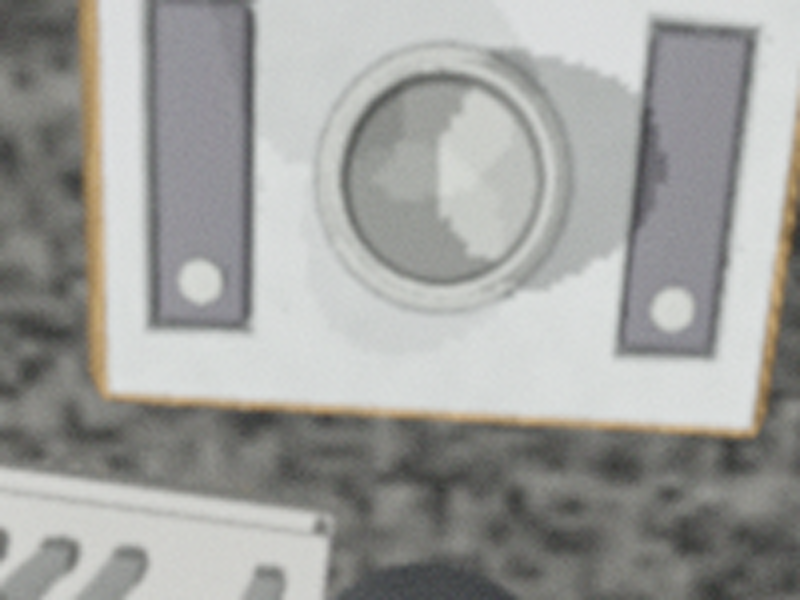

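View pics/w11c.png

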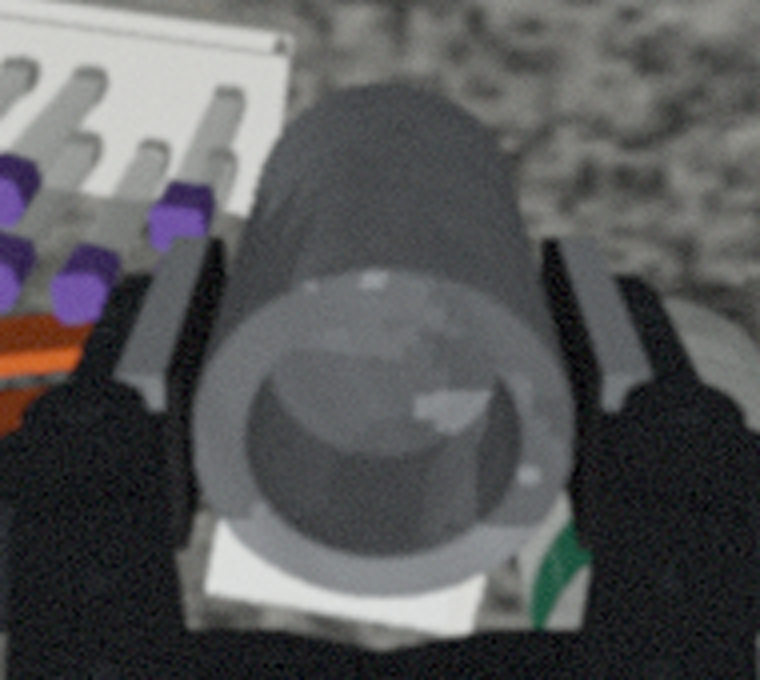

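```bash
python3 -c "
from h import *
W=cam('wrist');e=bot.get_obs()['eef_pos'];z=e[2]+.0335
for s in (72,285): print('rim in',onz(W,331,60+s/4,.088))
for s in (345,543): print('rim in',onz(W,220+s/4,104.5,.088))
for s in (268,597): print('ins',onz(W,326,180+s/4,z)-e)
for s in (193,575): print('ins',onz(W,230+s/4,180+435/4,z)-e)
for s in (85,): print('ins bottom front edge',onz(W,230+388/4,180+s/4,z-.068)-e+[.022,0,0])
for s in (220,545): print('b',onz(W,230+s/4,180+300/4,z-.034)-e)
"
```

```text
rim in [0.42425897 0.14245712 0.088     ]
rim in [0.47264176 0.14312036 0.088     ]
rim in [0.44787863 0.11911242 0.088     ]
rim in [0.44750889 0.16644495 0.088     ]
ins [-0.020954    0.00033775  0.0335    ]
ins [0.0221035  0.00070156 0.0335    ]
ins [-1.57827387e-05 -2.09519831e-02  3.35000000e-02]
ins [-0.00034617  0.02197988  0.0335    ]
ins bottom front edge [ 0.00244689  0.00115875 -0.0345    ]
b [ 0.00160983 -0.0225986  -0.0005    ]
b [ 0.00125485  0.02337979 -0.0005    ]
```

```bash
python3 -m handwheel '[[-1.7,0.3,0.18,0,0,0],[-3.28,0.7,0.18,0,0,0],[-3.28,1.7,0.18,0,0,0],[-3.28,2.8,0.18,0,0,0],[-3.28,3.6,0.18,0,0,0]]'; python3 -c "
from h import *
cam('scene');cam('scene')
S=cam('wrist');crop(S,220,140,200,150,4,'w12.png');
e=bot.get_obs();print(e['eef_pos'],e['ft_force']);
S=cam('scene');crop(S,170,110,110,100,6,'s12.png')"
```

```text
clock: 18.08
eef_pos: [0.4472, 0.1421, 0.1395]
tool_rot: [0.707, 0.003, -0.003, -0.707]
ft_force: [-0.0, -0.1, -1.0]
grip_width: 0.0426
[0.44676051 0.14195573 0.13964667] [ 0.53620056  0.1038465  -0.45285259]
```

View pics/w12.png

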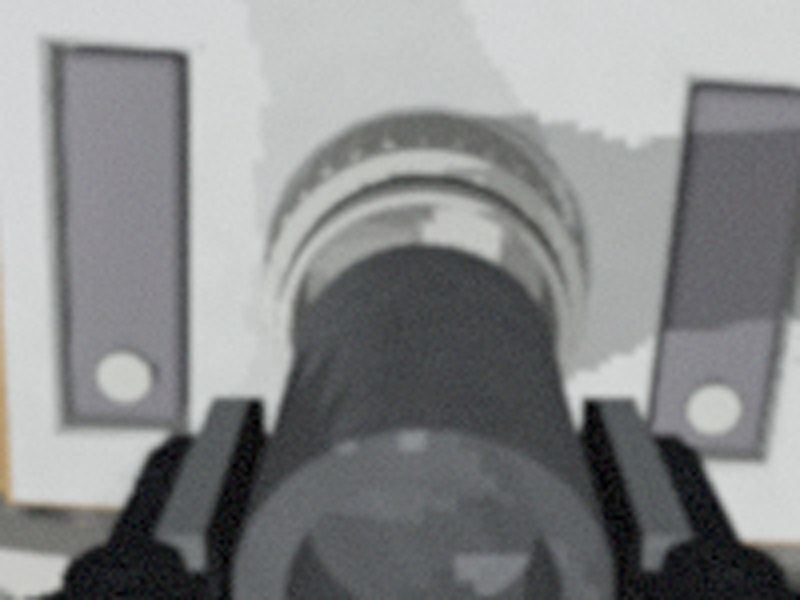

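View pics/s12.png

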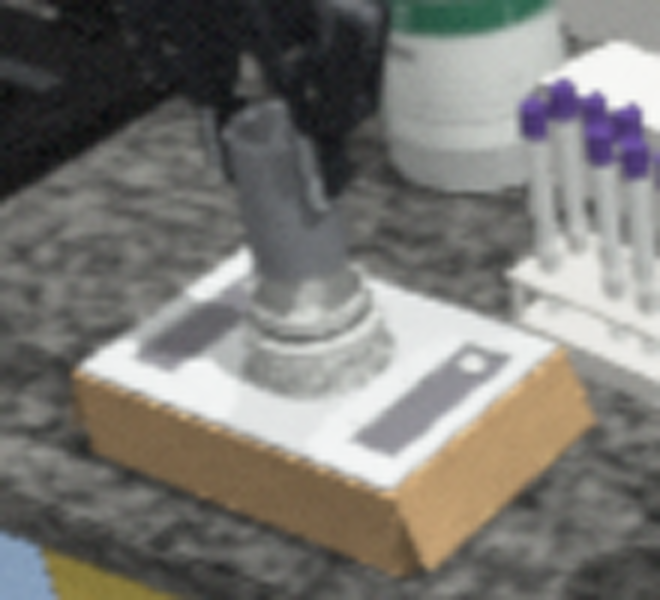

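```bash
python3 -c "
from h import *
S=cam('scene')
e=bot.get_obs()['eef_pos']
for z in (-.0345,.0335): 
  for dy in (-.022,.022):
    print((proj(S,e+[.0,dy,z])-[170,110])*6)
  print('c',(proj(S,e+[.0,0,z])-[170,110])*6)
W=cam('wrist')
# insert axis in wrist: visible edge
print(onz(W,220+413/4,140+245/4,e[2]-.0345)+[.022,0,0]-e, onz(W,220+425/4,140+431/4,e[2]+.0335)+[.022,0,0]-e)
print('rim front outer',onz(W,220+428/4,140+186/4,.088)+[.027,0,0], 'inner', onz(W,220+428/4,140+203/4,.088)+[.0245,0,0])
for u in (293,563): print(onz(W,220+u/4,140+330/4,.088))
"
```

```text
[330.65803568 263.3217101 ]
[253.03206379 239.84415812]
c [291.56326977 251.4977113 ]
[305.51600493 131.18215718]
[225.1654451  108.74750206]
c [265.03731337 119.88011415]
[ 0.00258334 -0.00114798 -0.0345    ] [0.00143163 0.00057601 0.0335    ]
rim front outer [0.45064466 0.14390543 0.088     ] inner [0.45130684 0.14393956 0.088     ]
[0.45161948 0.11905276 0.088     ]
[0.45117532 0.16936125 0.088     ]
```

```bash
python3 -c "
from h import *
W=cam('wrist');crop(W,275,160,100,75,8,'w13.png');print(bot.get_obs()['eef_pos'])"
```

```text
[0.44844633 0.14271941 0.14138242]
```

View pics/w13.png

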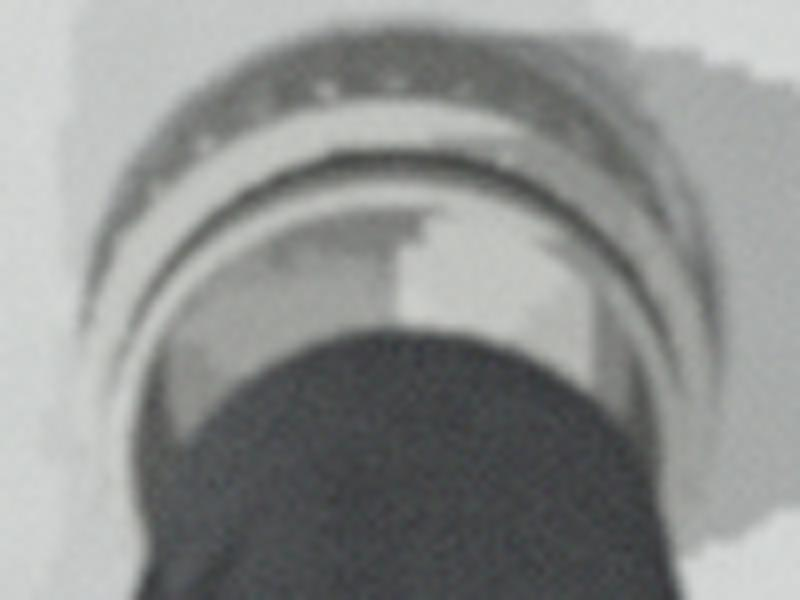

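```bash
python3 -c "
from h import *
W=cam('wrist');e=bot.get_obs()['eef_pos'];print(e)
print('rim',onz(W,324.75,160+172/8,.088)+[.027,0,0],onz(W,324.75,160+205/8,.088)+[.0245,0,0])
print('ins',onz(W,325.25,160+330/8,e[2]-.0345)+[.022,0,0])
"
```

```text
[0.44836408 0.14273203 0.14130782]
rim [0.44737633 0.14247037 0.088     ] [0.44791665 0.14249649 0.088     ]
ins [0.45105941 0.14289765 0.10680782]
```

```bash
python3 -m handwheel '[[-0.1,0,0,0,0,0],[-0.1,0.2,0,0,0,0],[-0.1,0.4,0,0,0,0],[-0.1,0.6,0,0,0,0],[-0.1,0.7,0,0,0,0]]'; python3 -c "
from h import *
W=cam('wrist');W=cam('wrist');crop(W,275,160,100,75,8,'w13.png');e=bot.get_obs();print(e['eef_pos'],e['ft_force'])"
```

```text
clock: 19.1
eef_pos: [0.4447, 0.1424, 0.1221]
tool_rot: [0.707, 0.003, -0.003, -0.707]
ft_force: [-0.8, -0.7, -0.8]
grip_width: 0.0426
[0.44471296 0.14246379 0.1222306 ] [ 0.24121179 -0.53825047 -0.70327235]
```

View pics/w13.png

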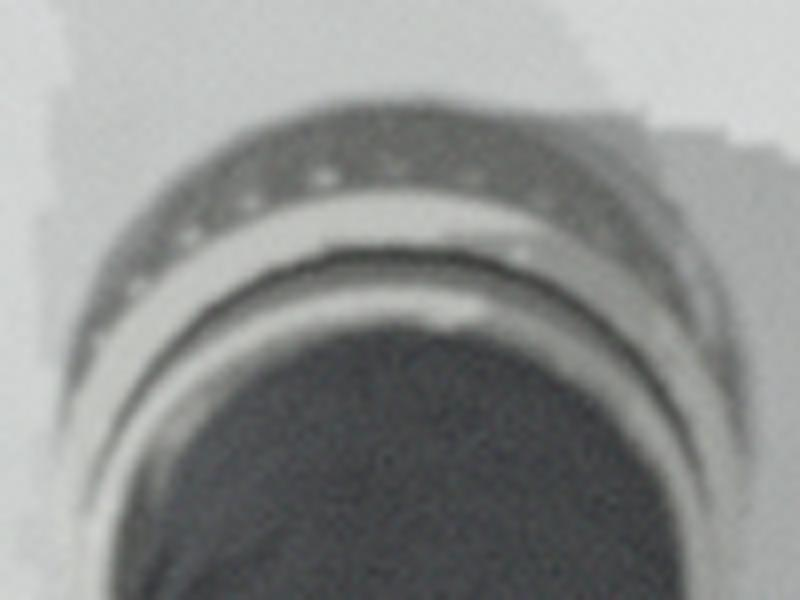

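```bash
python3 -m handwheel '[[0.06,0,0,0,0,0],[0.06,0.2,0,0,0,0],[0.06,0.3,0,0,0,0],[0.06,0.4,0,0,0,0],[0.06,0.5,0,0,0,0]]'; python3 -c "
from h import *
W=cam('wrist');W=cam('wrist');crop(W,255,160,140,105,5.7,'w13.png');e=bot.get_obs();print(e['eef_pos'],e['ft_force'])"
```

```text
clock: 19.82
eef_pos: [0.4465, 0.1425, 0.11]
tool_rot: [0.707, 0.003, -0.003, -0.707]
ft_force: [-0.6, 0.3, -0.5]
grip_width: 0.0429
[0.44625276 0.14246916 0.10988685] [-0.76546527  0.13250689  0.20957124]
```

View pics/w13.png

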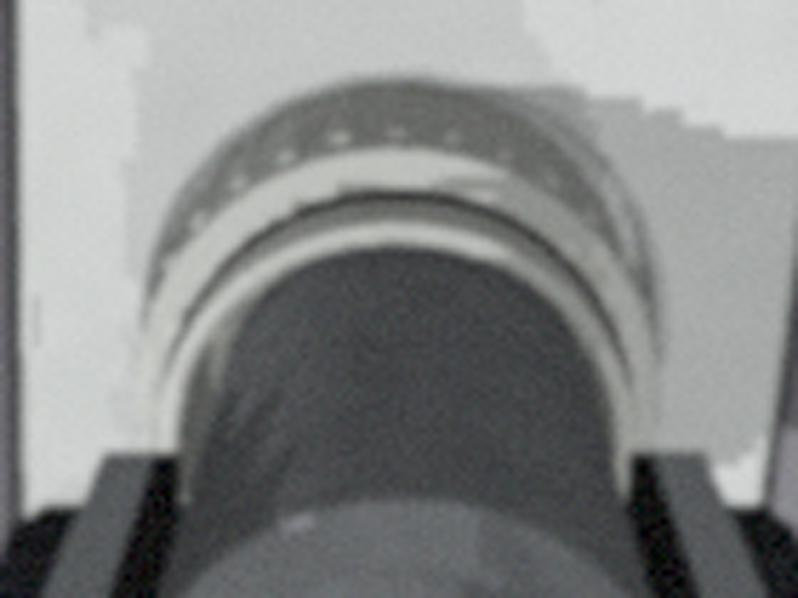

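```bash
python3 -m handwheel '[[0,0.1,-0.03,0,0,0],[0,0.2,-0.03,0,0,0],[0,0.35,-0.03,0,0,0],[0,0.45,-0.03,0,0,0],[0,0.52,-0.03,0,0,0]]'; python3 -c "
from h import *
W=cam('wrist');W=cam('wrist');e=bot.get_obs();print(e['eef_pos'],e['ft_force'])"
```

```text
clock: 20.55
eef_pos: [0.4464, 0.1418, 0.097]
tool_rot: [0.707, 0.003, -0.003, -0.707]
ft_force: [0.8, 0.2, -0.8]
grip_width: 0.0428
[0.44638727 0.14173902 0.09700617] [-0.39913016 -0.29073715 -0.81490531]
```

```bash
python3 -m handwheel '[[0,0.03,0,0,0,0],[0,0.06,0,0,0,0],[0,0.1,0,0,0,0],[0,0.12,0,0,0,0],[0,0.12,0,0,0,0]]'; python3 -c "
from h import *
W=cam('wrist');crop(W,255,160,140,105,5.7,'w13.png');e=bot.get_obs();print(e['eef_pos'],e['ft_force'])
W=cam('scene');crop(W,170,110,110,100,6,'s13.png')"
```

```text
clock: 21.28
eef_pos: [0.4467, 0.1418, 0.0952]
tool_rot: [-0.707, -0.003, 0.003, 0.707]
ft_force: [-2.5, -0.9, 6.8]
grip_width: 0.0432
[0.44671058 0.14184546 0.0951746 ] [-2.1183525  -0.7858607   6.03290376]
```

View pics/s13.png

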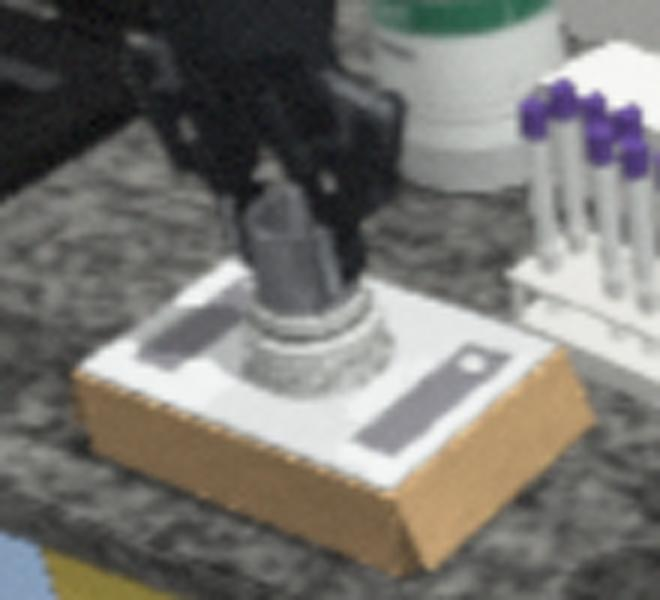

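```bash
python3 -m handwheel '[[0,0,0,0,0,0],[0,0,0,0,0,0],[0,0,0,0,0,0],[0,0,0,0,0,0],[0,0,0,0,0,0]]' 0.4; python3 -m handwheel '[[0,-0.7,0,0,0,0],[0,-2,0,0,0,0],[1,-4,0,0,0,0],[2,-5.5,0,0,0,0],[3,-5.5,0,0,0,0]]'; python3 -c "
from h import *
W=cam('wrist');W=cam('wrist');crop(W,0,0,640,400,1.25,'w14.png');crop(W,260,60,120,90,6.6,'w14c.png');e=bot.get_obs();print(e['eef_pos'],e['ft_force'])
W=cam('scene');crop(W,170,110,110,100,6,'s13.png');plan(.415,-.252,.2,0)"
```

```text
clock: 22.0
eef_pos: [0.4465, 0.1418, 0.0941]
tool_rot: [0.707, 0.003, -0.003, -0.707]
ft_force: [-0.4, 0.2, -0.3]
grip_width: 0.06
clock: 22.62
eef_pos: [0.5244, 0.143, 0.2359]
tool_rot: [-0.706, -0.006, 0.0, 0.708]
ft_force: [-0.2, 0.3, -0.4]
grip_width: 0.0594
[0.52379808 0.14252827 0.2320891 ] [-0.80865028 -0.5432397  -0.59344276]
t 22.77 pos [0.5219 0.1423 0.2313] F [-0.2 -1.2 -0.3] w 0.0601
row [ -4.4    1.25 -15.74] [ 0.    0.05 -0.  ]
q [0.27 0.32 0.12 1.37 0.   0.26]
```

View pics/w14c.png

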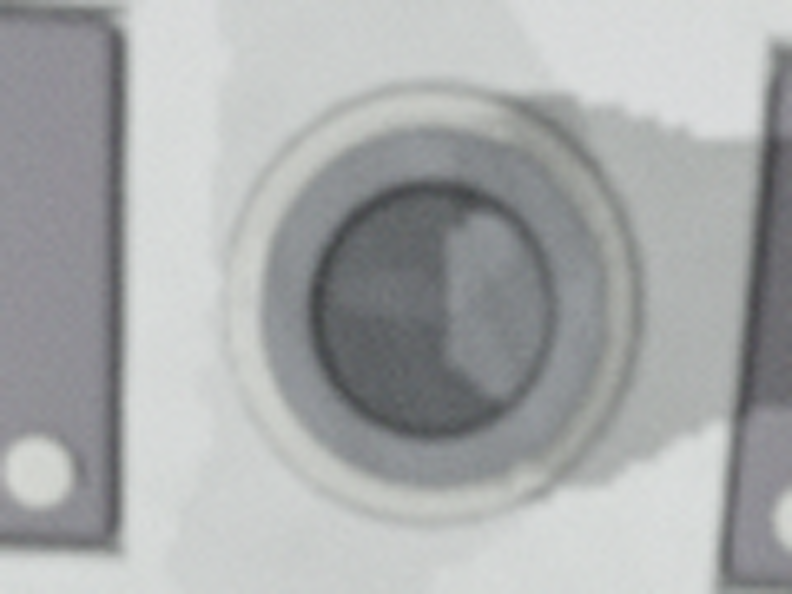

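View pics/s13.png

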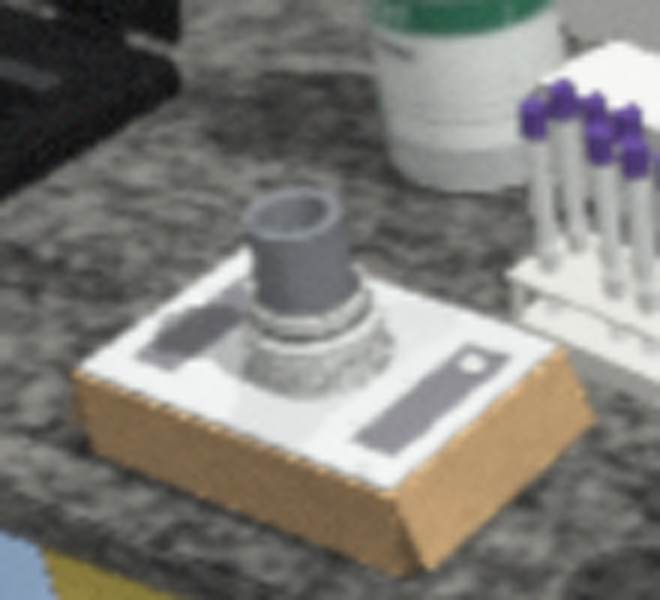

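```bash
python3 -c "
from h import *
W=cam('wrist');print(bot.get_obs()['eef_pos'],'hole',onz(W,325.5,106.8,.128));plan(.415,-.252,.18,0)"; python3 -m handwheel '[[-0.7,0,-2.5,0,0,0],[-1.4,0,-5,0,0,0],[-2.1,0,-7.5,0,0,0],[-2.8,0,-10,0,0,0],[-3.5,0,-12.4,0,0,0]]'; python3 -c "
from h import *
plan(.415,-.252,.17,0)"
```

```text
[0.52083615 0.14225749 0.23092953] hole [0.44241703 0.14215941 0.128     ]
t 22.82 pos [0.5208 0.1423 0.2309] F [-0.1  0.1 -0.8] w 0.0598
row [ -4.36   2.05 -15.73] [ 0.    0.05 -0.01]
q [0.27 0.32 0.11 1.37 0.   0.26]
clock: 23.45
eef_pos: [0.4372, -0.16, 0.2312]
tool_rot: [-0.707, -0.003, 0.004, 0.707]
ft_force: [1.3, -0.2, -0.0]
grip_width: 0.0595
t 23.45 pos [ 0.4372 -0.16    0.2312] F [ 1.3 -0.2 -0. ] w 0.0595
row [-0.92  2.45 -3.67] [-0.    0.05 -0.01]
q [-0.35  0.17 -0.08  1.32  0.   -0.36]
```

```bash
python3 -m handwheel '[[-0.4,0.5,-2,0,0,0],[-0.9,1,-3.7,0,0,0],[-0.9,2,-3.7,0,0,0],[-0.9,2.4,-3.7,0,0,0],[-0.9,2.4,-3.7,0,0,0]]' 0.2; python3 -c "
from h import *
W=cam('wrist');W=cam('wrist');crop(W,0,0,640,400,1.25,'w15.png');crop(W,280,120,80,60,8,'w15c.png');plan(.415,-.252,.024,0)"
```

```text
clock: 24.08
eef_pos: [0.4167, -0.2506, 0.171]
tool_rot: [-0.707, -0.003, 0.004, 0.708]
ft_force: [0.0, -0.7, 0.5]
grip_width: 0.0511
t 24.18 pos [ 0.418  -0.2511  0.1724] F [-0.3  0.  -1.2] w 0.0515
row [-0.12  5.93 -0.03] [0.   0.06 0.  ]
q [-0.54  0.25 -0.14  1.18  0.   -0.55]
```

View pics/w15.png

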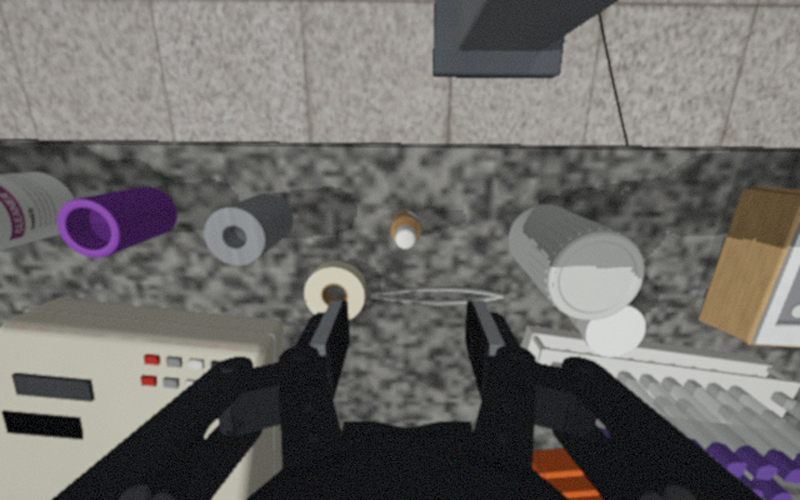

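View pics/w15c.png

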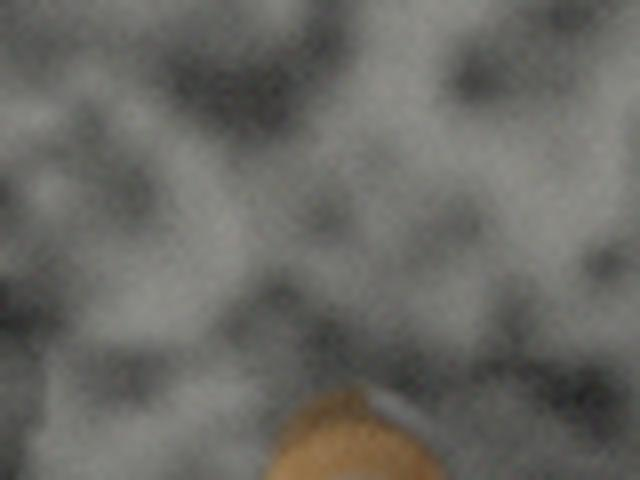

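```bash
python3 -c "
from h import *
W=cam('wrist');p=onz(W,323.3,191.5,.058);print(p);plan(p[0],p[1],.07,0)"
```

```text
[ 0.41469539 -0.25272631  0.058     ]
t 24.23 pos [ 0.4182 -0.2513  0.1726] F [0.3 0.1 0.1] w 0.0512
row [-0.15  4.1  -0.05] [0.   0.06 0.01]
q [-0.54  0.25 -0.14  1.18  0.   -0.55]
```

```bash
python3 -m handwheel '[[-0.14,0.7,-0.05,0,0.05,0],[-0.14,1.7,-0.05,0,0.05,0],[-0.14,2.9,-0.05,0,0.05,0],[-0.14,4,-0.05,0,0.05,0],[-0.14,4,-0.05,0,0.05,0]]'; python3 -c "
from h import *
W=cam('wrist');W=cam('wrist');crop(W,255,200,140,105,5.7,'w15c.png');plan(.415,-.2525,.024,0)"
```

```text
clock: 24.85
eef_pos: [0.4132, -0.2519, 0.0707]
tool_rot: [-0.706, 0.001, 0.001, 0.708]
ft_force: [-0.1, 0.4, 1.0]
grip_width: 0.0514
t 24.95 pos [ 0.415  -0.2531  0.0728] F [ 0.3 -0.7  0.7] w 0.0512
row [-0.    1.95  0.03] [0.   0.   0.01]
q [-0.55  0.34 -0.29  0.93 -0.   -0.55]
```

View pics/w15c.png

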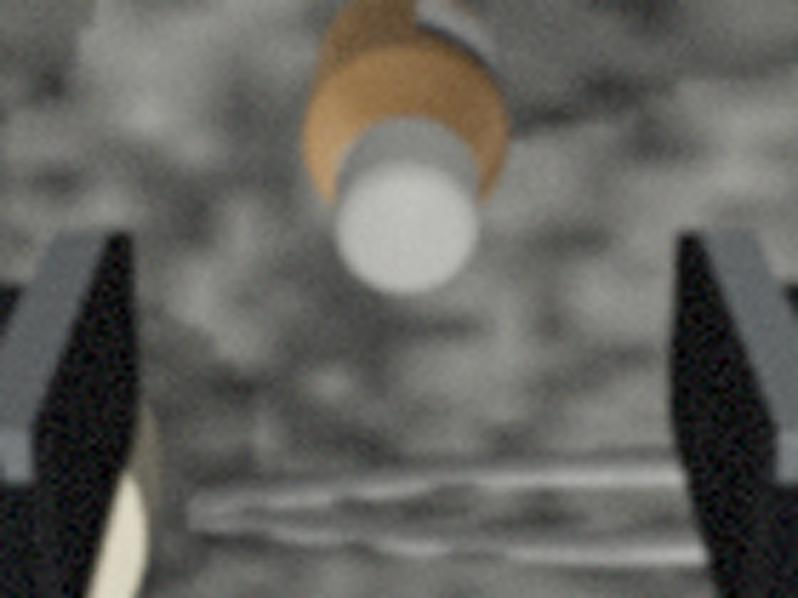

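```bash
python3 -c "
from h import *
W=cam('wrist');p=onz(W,326.4,240.4,.058);print(p);plan(p[0],p[1],.025,0)"
```

```text
[ 0.41431941 -0.25211537  0.058     ]
t 25.0 pos [ 0.4153 -0.2535  0.0732] F [-0.2  0.4 -1. ] w 0.0512
row [-0.05  1.93  0.06] [0.01 0.   0.01]
q [-0.55  0.34 -0.29  0.93 -0.   -0.55]
```

```bash
python3 -m handwheel '[[-0.04,0.5,0.04,0,0,0],[-0.04,1,0.04,0,0,0],[-0.04,1.5,0.04,0,0,0],[-0.04,1.85,0.04,0,0,0],[-0.04,1.85,0.04,0,0,0]]';  python3 -m handwheel '[[0,0,0,0,0,0],[0,0,0,0,0,0],[0,0,0,0,0,0],[0,0,0,0,0,0],[0,0,0,0,0,0]]' -1; python3 -c "
from h import *
W=cam('wrist');crop(W,255,200,140,105,5.7,'w15c.png');plan(.415,-.2525,.24,0)"
```

```text
clock: 25.62
eef_pos: [0.4123, -0.2516, 0.0244]
tool_rot: [-0.707, 0.001, 0.001, 0.708]
ft_force: [-1.3, -0.0, 0.4]
grip_width: 0.0513
clock: 26.25
eef_pos: [0.4137, -0.2524, 0.0261]
tool_rot: [0.707, 0.0, 0.001, -0.707]
ft_force: [0.4, 0.1, 5.9]
grip_width: 0.0211
t 26.3 pos [ 0.4138 -0.2524  0.0261] F [ 0.1 -0.3  5.6] w 0.021
row [ 0.06 -8.56 -0.01] [ 0.   -0.    0.01]
q [-0.55  0.4  -0.35  0.81  0.   -0.55]
```

View pics/w15c.png

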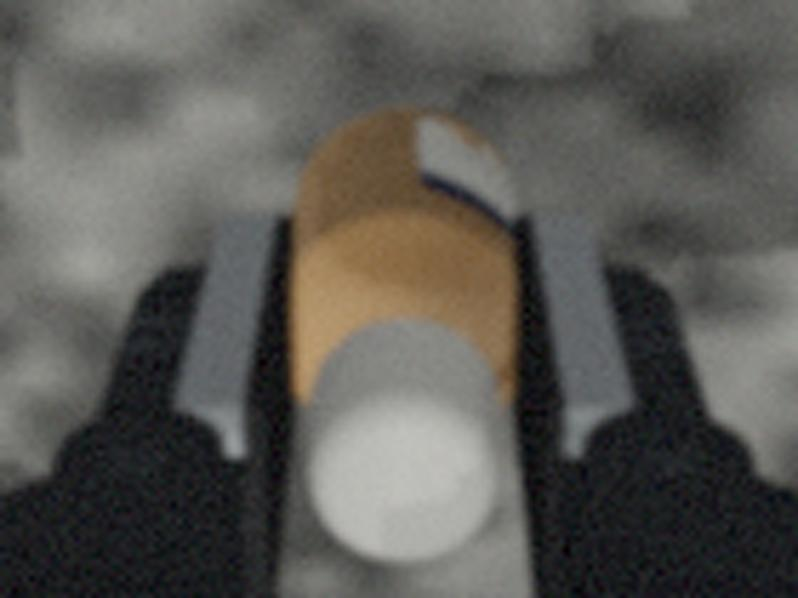

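```bash
python3 -m handwheel '[[0,-0.3,0,0,0,0],[0,-0.6,0,0,0,0],[0,-1,0,0,0,0],[0,-1.5,0,0,0,0],[0,-2,0,0,0,0]]'; python3 -c "
from h import *
W=cam('wrist');crop(W,255,200,140,105,5.7,'w15c.png');plan(.415,-.2525,.24,0)
W=cam('scene');crop(W,300,150,110,100,6,'s15.png')
W=cam('side');crop(W,320,130,80,80,7,'d15.png')"
```

```text
clock: 26.92
eef_pos: [0.4132, -0.2521, 0.0765]
tool_rot: [0.707, 0.0, 0.0, -0.707]
ft_force: [-0.3, -0.3, -0.9]
grip_width: 0.0212
t 26.98 pos [ 0.4143 -0.2527  0.0781] F [-0.5 -0.8  1.2] w 0.0207
row [ 0.05 -6.47 -0.  ] [ 0.01 -0.    0.02]
q [-0.55  0.34 -0.29  0.94 -0.   -0.55]
```

View pics/w15c.png

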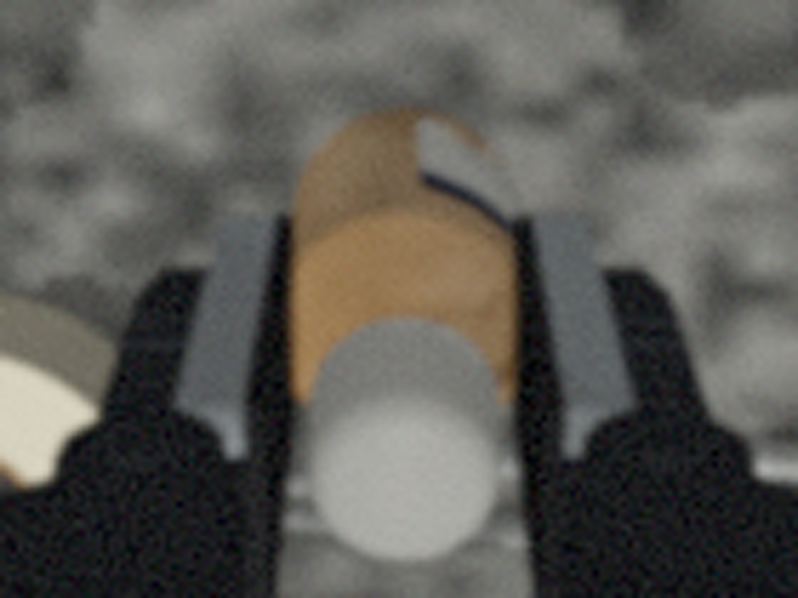

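View pics/s15.png

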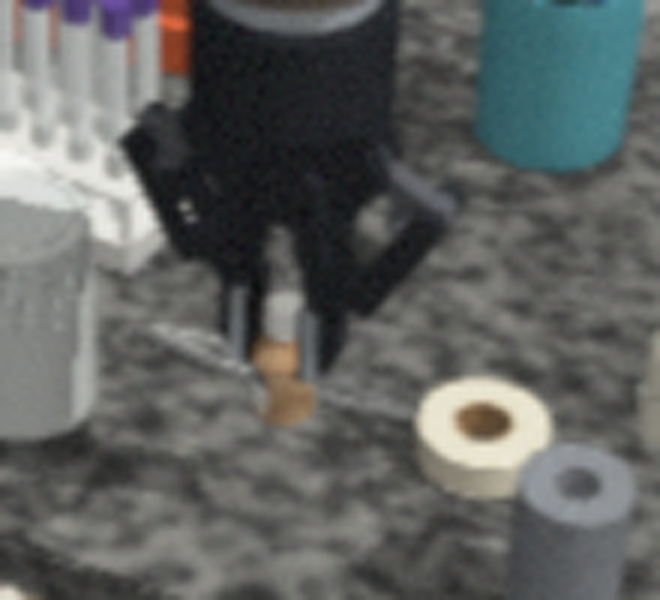

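```bash
python3 -m handwheel '[[0,-1,0,0,0,0],[0,-2.5,0,0,0,0],[0.5,-4.5,1,0,0,0],[1.2,-6.2,3,0,0,0],[1.8,-6.8,5.3,0,0,0]]'; python3 -m handwheel '[[0.7,0,2,0,0,0],[1.2,0,4.5,0,0,0],[1.8,0,7,0,0,0],[2.4,0,9,0,0,0],[2.5,0,10.3,0,0,0]]'; python3 -c "
from h import *
plan(.52,.142,.24,0)"
```

```text
clock: 27.7
eef_pos: [0.4586, -0.1227, 0.2467]
tool_rot: [0.708, 0.001, 0.002, -0.707]
ft_force: [1.6, -0.5, -0.2]
grip_width: 0.0207
clock: 28.32
eef_pos: [0.5199, 0.1372, 0.2435]
tool_rot: [0.707, 0.001, -0.001, -0.707]
ft_force: [-0.5, -0.7, -0.0]
grip_width: 0.0208
t 28.32 pos [0.5199 0.1372 0.2435] F [-0.5 -0.7 -0. ] w 0.0208
row [0.01 0.14 0.19] [ 0.    0.01 -0.01]
q [0.26 0.31 0.13 1.39 0.   0.26]
```

```bash
python3 -m handwheel '[[0,0.1,0.15,0,0,0],[0,0.1,0.15,0,0,0],[0,0.1,0.15,0,0,0],[0,0.1,0.15,0,0,0],[0,0.1,0.15,0,0,0]]'; python3 -c "
from h import *
W=cam('wrist');W=cam('wrist');crop(W,260,60,120,90,6.6,'w16c.png');crop(W,255,200,140,105,5.7,'w16.png');plan(.52,.142,.24,0)"
```

```text
clock: 28.95
eef_pos: [0.5198, 0.1375, 0.2422]
tool_rot: [-0.707, 0.0, -0.001, 0.707]
ft_force: [-0.4, 0.0, -0.1]
grip_width: 0.0208
t 29.05 pos [0.5198 0.1378 0.2421] F [ 0.5 -0.8 -0.6] w 0.0213
row [0.01 0.08 0.17] [-0. -0.  0.]
q [ 0.26  0.31  0.13  1.39 -0.    0.26]
```

View pics/w16c.png

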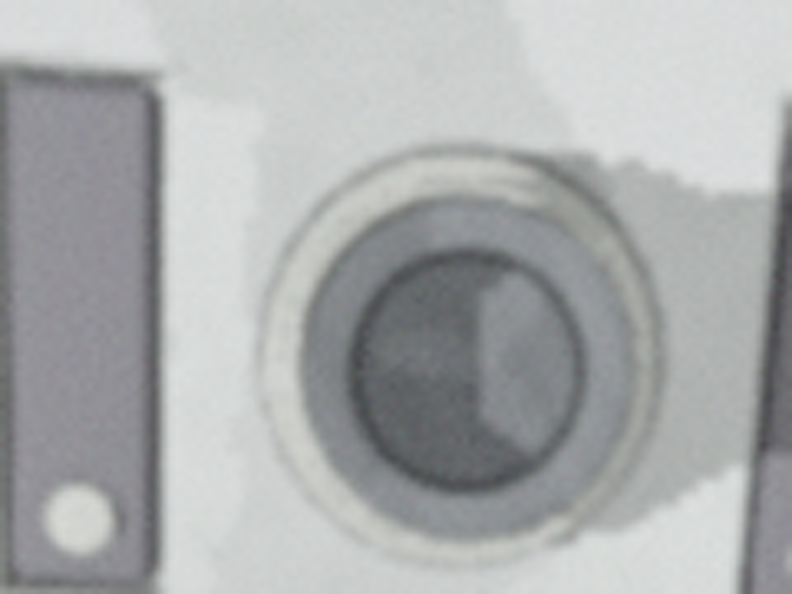

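View pics/w16.png

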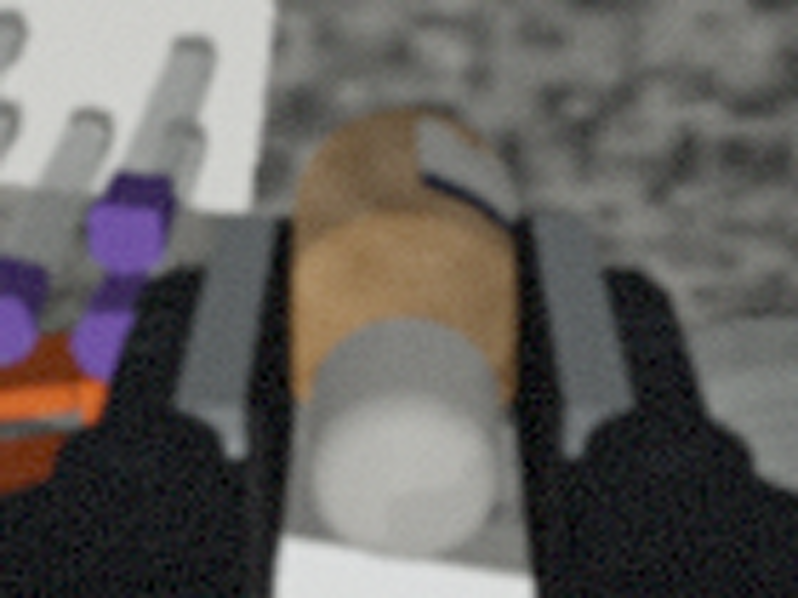

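```bash
python3 -c "
from h import *
W=cam('wrist');e=bot.get_obs()['eef_pos'];print(e)
f=lambda u,v,z:onz(W,260+u/6.6,60+v/6.6,z)
print('hole',f(351,370,.128),f(585,370,.128),f(468,248,.128),f(468,492,.128))
g=lambda u,v,z:onz(W,255+u/5.7,200+v/5.7,z)-e
zu=e[2]-.026
print('cap top',g(404,470,zu+.058)); print('cap edges',g(312,470,zu+.058),g(497,470,zu+.058))
print('bottom',g(407,105,zu)+[.013,0,0]); print('shoulder edges',g(290,290,zu+.03),g(517,290,zu+.03))
"
```

```text
[0.51978507 0.13791197 0.24207502]
hole [0.44797179 0.12760098 0.128     ] [0.4479725  0.15851916 0.128     ] [0.43277435 0.14297176 0.128     ] [0.46374884 0.14315118 0.128     ]
cap top [-0.00235635  0.0005115   0.032     ]
cap edges [-0.00235792 -0.00679424  0.032     ] [-0.00235476  0.00789695  0.032     ]
bottom [ 0.00231234  0.00095615 -0.026     ]
shoulder edges [-0.00346078 -0.01035247  0.004     ] [-0.00345702  0.01138747  0.004     ]
```

```bash
python3 -m handwheel '[[-1.5,0,0.18,0,0,0],[-2.93,0.5,0.18,0,0,0],[-2.93,1.5,0.18,0,0,0],[-2.93,2.4,0.18,0,0,0],[-2.93,3.1,0.18,0,0,0]]'; python3 -c "
from h import *
W=cam('wrist');W=cam('wrist');W=cam('wrist');crop(W,275,160,100,75,8,'w17.png');e=bot.get_obs();print(e['eef_pos'],e['ft_force'])"
```

```text
clock: 29.72
eef_pos: [0.4461, 0.1427, 0.1638]
tool_rot: [0.707, -0.0, -0.0, -0.707]
ft_force: [0.4, -0.0, 0.3]
grip_width: 0.021
[0.44577996 0.14254319 0.16390659] [-0.19793473 -0.32204241 -0.23992243]
```

View pics/w17.png

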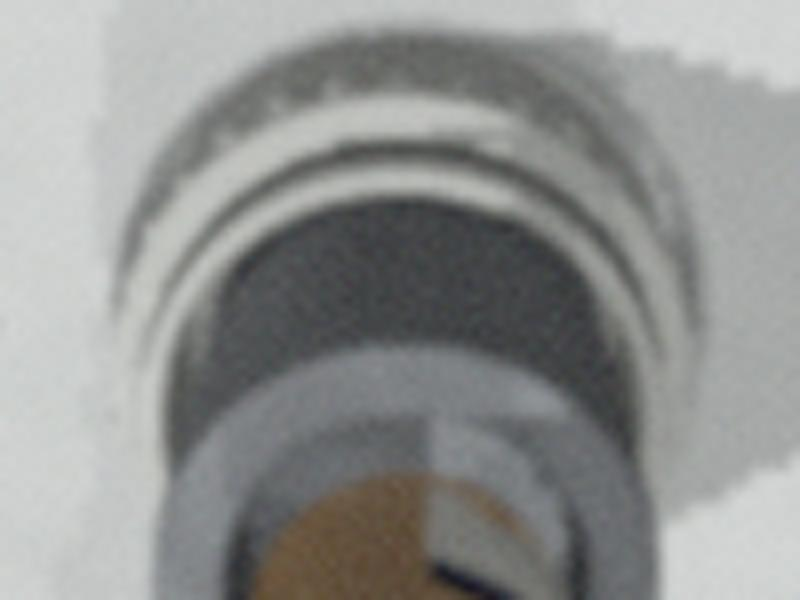

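```bash
python3 -c "
from h import *
W=cam('wrist');e=bot.get_obs()['eef_pos'];print(e)
print('hole',onz(W,326,160+414/8,.128)+[.0155,0,0],'ins outer',onz(W,326,160+344/8,.128)+[.022,0,0])
print('vial',onz(W,325.5,160+472/8,e[2]-.026)+[.013,0,0])
"
```

```text
[0.44648651 0.14274946 0.16468185]
hole [0.44955119 0.14333288 0.128     ] ins outer [0.44986667 0.14332398 0.128     ]
vial [0.44808528 0.14299819 0.13868185]
```

```bash
python3 -m handwheel '[[0.05,0,0.01,0,0,0],[0.05,0.1,0.01,0,0,0],[0.05,0.25,0.01,0,0,0],[0.05,0.35,0.01,0,0,0],[0.05,0.45,0.01,0,0,0]]'; python3 -c "
from h import *
W=cam('wrist');W=cam('wrist');crop(W,275,180,100,75,8,'w17.png');e=bot.get_obs();print(e['eef_pos'],e['ft_force'])"
```

```text
clock: 30.55
eef_pos: [0.4476, 0.143, 0.1529]
tool_rot: [0.707, -0.0, -0.0, -0.707]
ft_force: [0.2, 1.0, -0.2]
grip_width: 0.0207
[0.44742164 0.14291996 0.15277475] [0.32885809 0.18712522 0.78335548]
```

View pics/w17.png

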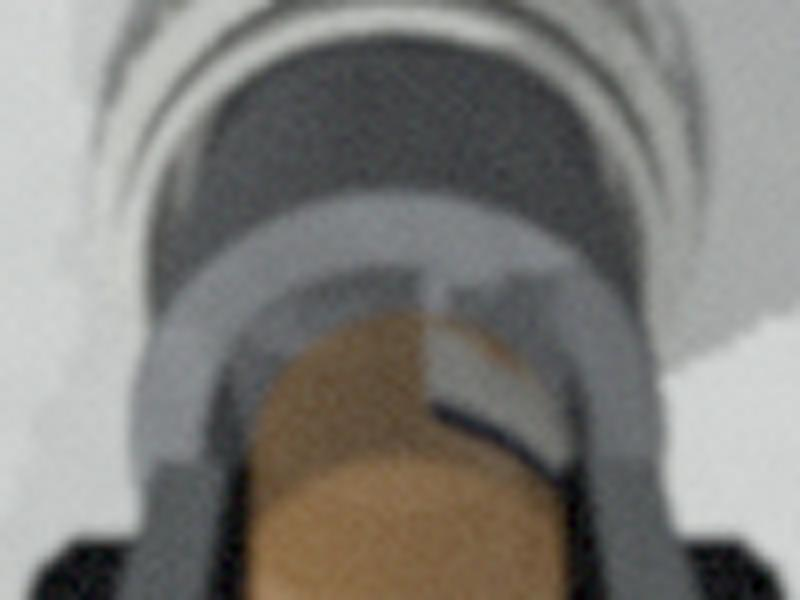

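```bash
python3 -m handwheel '[[-0.03,0,-0.02,0,0,0],[-0.03,0.1,-0.02,0,0,0],[-0.03,0.2,-0.02,0,0,0],[-0.03,0.35,-0.02,0,0,0],[-0.03,0.45,-0.02,0,0,0]]'; python3 -c "
from h import *
W=cam('wrist');W=cam('wrist');crop(W,275,190,100,75,8,'w17.png');e=bot.get_obs();print(e['eef_pos'],e['ft_force'])"
```

```text
clock: 31.28
eef_pos: [0.4468, 0.1425, 0.1416]
tool_rot: [0.707, -0.0, -0.0, -0.707]
ft_force: [0.3, -0.5, 0.5]
grip_width: 0.0216
[0.44668666 0.1424125  0.14150358] [ 0.42732857  0.25008593 -0.34970078]
```

View pics/w17.png

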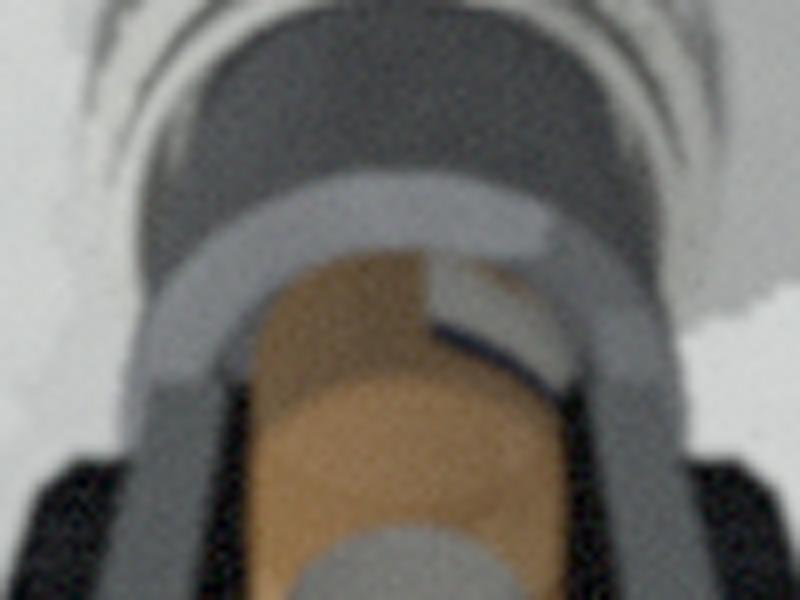

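```bash
python3 -m handwheel '[[0,0.08,0,0,0,0],[0,0.15,0,0,0,0],[0,0.22,0,0,0,0],[0,0.28,0,0,0,0],[0,0.33,0,0,0,0]]'; python3 -c "
from h import *
W=cam('wrist');W=cam('wrist');crop(W,275,190,100,75,8,'w17.png');e=bot.get_obs();print(e['eef_pos'],e['ft_force'])"
```

```text
clock: 32.0
eef_pos: [0.4473, 0.1425, 0.1341]
tool_rot: [-0.707, -0.0, -0.0, 0.707]
ft_force: [-1.3, -0.9, 7.5]
grip_width: 0.0212
[0.44718239 0.14253401 0.13413363] [-0.76315628 -0.40596656  3.3328636 ]
```

```bash
python3 -m handwheel '[[0,0,0,0,0,0],[0,0,0,0,0,0],[0,0,0,0,0,0],[0,0,0,0,0,0],[0,0,0,0,0,0]]' 0.1; python3 -m handwheel '[[0,-0.6,0,0,0,0],[0,-1.6,0,0,0,0],[0,-3,0,0,0,0],[1,-4.5,0,0,0,0],[2.5,-5,0,0,0,0]]'; python3 -c "
from h import *
W=cam('wrist');W=cam('wrist');crop(W,0,0,640,400,1.25,'w18.png');e=bot.get_obs();print(e['eef_pos'],e['ft_force'])
W=cam('scene');crop(W,170,100,110,100,6,'s18.png')
W=cam('side');crop(W,255,190,120,130,5,'d18.png');plan(.43,-.127,.25,0)"
```

```text
clock: 32.72
eef_pos: [0.4469, 0.1425, 0.1336]
tool_rot: [0.707, -0.0, -0.0, -0.707]
ft_force: [0.7, -0.5, -0.5]
grip_width: 0.0472
clock: 33.35
eef_pos: [0.5108, 0.143, 0.2621]
tool_rot: [-0.707, -0.002, -0.002, 0.708]
ft_force: [1.2, 0.5, -0.1]
grip_width: 0.047
[0.51327055 0.14279219 0.2600782 ] [ 0.12307237  0.76236887 -0.32811218]
t 33.55 pos [0.5095 0.1424 0.2582] F [-0.1 -0.5 -0.9] w 0.0469
row [ -3.17   0.33 -10.78] [ 0.   -0.   -0.01]
q [0.27 0.29 0.14 1.42 0.   0.27]
```

View pics/s18.png

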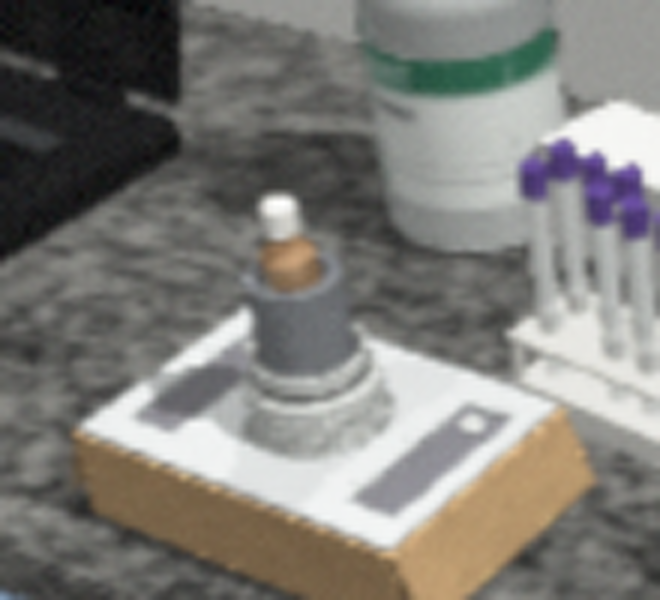

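View pics/d18.png

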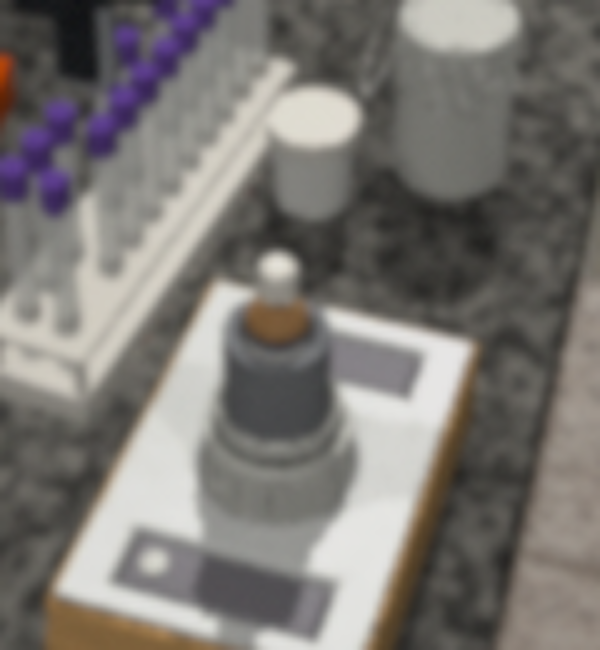

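View pics/w18.png

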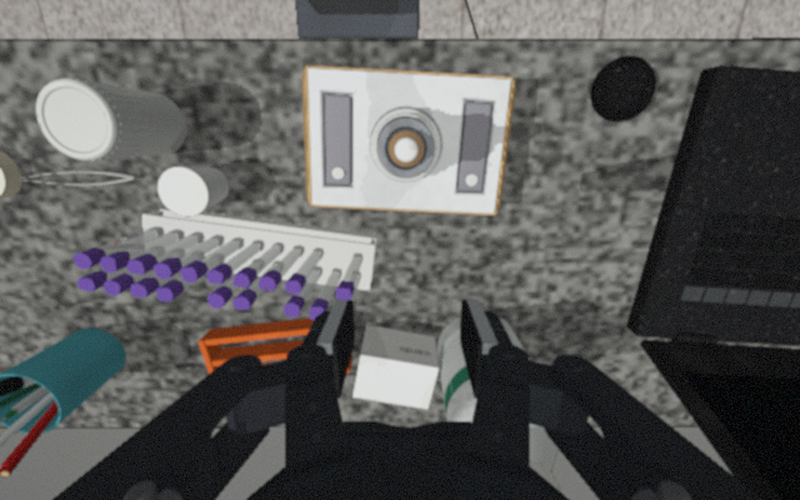

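```bash
python3 -m handwheel '[[-0.6,0,-2.2,0,0,0],[-1.2,0,-4.4,0,0,0],[-1.9,0,-6.6,0,0,0],[-2.6,0.5,-8.8,0,0,0],[-3.2,1.5,-10.8,0,0,0]]' 0.85; python3 -m handwheel '[[0,0,0,0,0,0],[0,0.5,0,0,0,0],[0,0.5,0,0,0,0],[0,0.5,0,0,0,0],[0,0.5,0,0,0,0]]';python3 -c "
from h import *
W=cam('wrist');crop(W,0,0,640,400,1.25,'w19.png');plan(.43,-.127,.045,0)"
```

```text
clock: 34.17
eef_pos: [0.4281, -0.1287, 0.2212]
tool_rot: [0.707, 0.001, 0.0, -0.707]
ft_force: [0.9, -0.5, 1.1]
grip_width: 0.0792
clock: 34.8
eef_pos: [0.43, -0.1268, 0.2091]
tool_rot: [0.707, 0.001, -0.0, -0.707]
ft_force: [0.3, -0.5, -0.5]
grip_width: 0.0787
t 34.85 pos [ 0.4299 -0.1269  0.209 ] F [ 0.3 -0.4  0.1] w 0.0793
row [-0.    6.56 -0.  ] [0.   0.01 0.  ]
q [-0.29  0.15 -0.17  1.25  0.   -0.29]
```

View pics/w19.png

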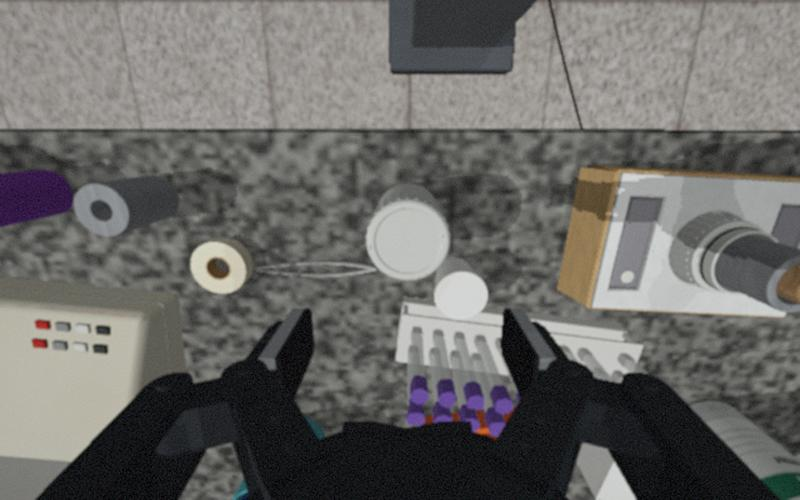

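```bash
python3 -c "
from h import *
W=cam('wrist');p=onz(W,407.5/1.25,239.5/1.25,.099);print(p);plan(p[0],p[1],.12,0)"
```

```text
[ 0.42551367 -0.12594514  0.099     ]
t 34.9 pos [ 0.4298 -0.1271  0.209 ] F [ 1.  -0.6 -0.4] w 0.0789
row [-0.17  3.56  0.05] [0.   0.01 0.  ]
q [-0.29  0.15 -0.17  1.25 -0.   -0.29]
```

```bash
python3 -m handwheel '[[-0.1,0.6,0.04,0,0,0],[-0.1,1.5,0.04,0,0,0],[-0.1,2.5,0.04,0,0,0],[-0.1,3.3,0.04,0,0,0],[-0.1,3.3,0.04,0,0,0]]'; python3 -c "
from h import *
W=cam('wrist');W=cam('wrist');crop(W,0,0,640,400,1.25,'w19.png');plan(.43,-.127,.045,0)"
```

```text
clock: 35.52
eef_pos: [0.4258, -0.126, 0.125]
tool_rot: [-0.707, 0.001, 0.001, 0.707]
ft_force: [-0.3, 0.8, -0.2]
grip_width: 0.0789
t 35.62 pos [ 0.4274 -0.1266  0.1268] F [-1.3  0.7  0.3] w 0.079
row [ 0.1   3.27 -0.02] [0. 0. 0.]
q [-0.29  0.21 -0.32  1.04 -0.   -0.29]
```

View pics/w19.png

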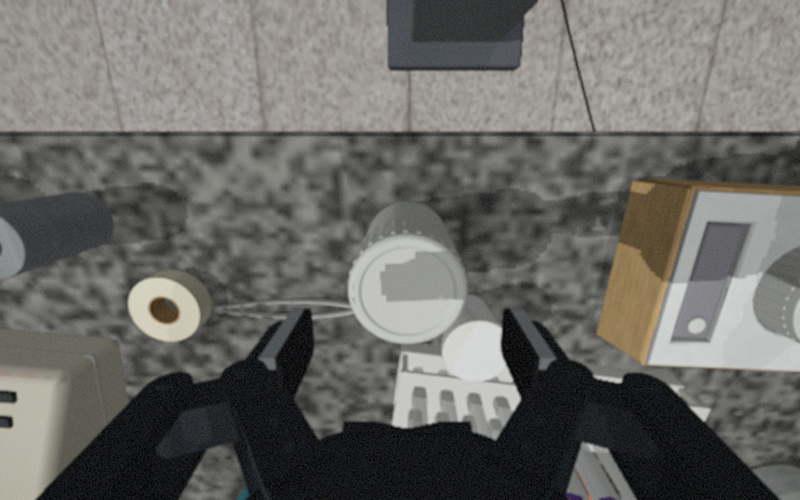

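```bash
python3 -c "
from h import *
W=cam('wrist')
for v in (235,342):print(onz(W,326,v/1.25,.099))
p=onz(W,407.5/1.25,289/1.25,.099);print(p);plan(p[0],p[1],.045,0)"
```

```text
[ 0.39700023 -0.12576428  0.099     ]
[ 0.45808453 -0.12566828  0.099     ]
[ 0.4263306  -0.12571819  0.099     ]
t 35.67 pos [ 0.4277 -0.1267  0.1271] F [ 0.8 -0.4 -0.3] w 0.0791
row [-0.06  3.28  0.04] [0.   0.   0.01]
q [-0.29  0.21 -0.32  1.04 -0.   -0.29]
```

```bash
python3 -m handwheel '[[0,0.6,0.03,0,0,0],[0,1.4,0.03,0,0,0],[0,2.3,0.03,0,0,0],[0,3.2,0.03,0,0,0],[0,3.2,0.03,0,0,0]]';  python3 -m handwheel '[[0,0,0,0,0,0],[0,0,0,0,0,0],[0,0,0,0,0,0],[0,0,0,0,0,0],[0,0,0,0,0,0]]' -1; python3 -c "
from h import *
plan(.43,-.127,.25,0)"; python3 -m handwheel '[[0,-0.3,0,0,0,0],[0,-0.8,0,0,0,0],[0,-1.4,0,0,0,0],[0,-2,0,0,0,0],[0,-2.5,0,0,0,0]]'; python3 -c "
from h import *
W=cam('wrist');W=cam('wrist');crop(W,0,0,640,400,1.25,'w20.png');plan(.43,-.127,.25,0)
W=cam('scene');crop(W,270,130,110,100,6,'s20.png')
"
```

```text
clock: 36.3
eef_pos: [0.4264, -0.1256, 0.0458]
tool_rot: [-0.707, 0.001, 0.001, 0.707]
ft_force: [-0.5, 0.1, -0.2]
grip_width: 0.0789
clock: 36.92
eef_pos: [0.4286, -0.1262, 0.0478]
tool_rot: [0.707, 0.001, 0.001, -0.707]
ft_force: [0.0, 0.3, 5.6]
grip_width: 0.0634
t 36.92 pos [ 0.4286 -0.1262  0.0478] F [0.  0.3 5.6] w 0.0634
row [ 0.09 -8.09 -0.04] [ 0.01 -0.    0.02]
q [-0.29  0.31 -0.43  0.83  0.   -0.29]
clock: 37.55
eef_pos: [0.4271, -0.1258, 0.1099]
tool_rot: [0.707, 0.0, 0.0, -0.707]
ft_force: [-0.8, -0.6, 0.0]
grip_width: 0.063
t 37.65 pos [ 0.4281 -0.1261  0.1104] F [ 0.6 -0.5  0.1] w 0.0631
row [ 0.09 -5.58 -0.04] [ 0.01 -0.    0.02]
q [-0.29  0.23 -0.35  0.99 -0.   -0.29]
```

View pics/w20.png

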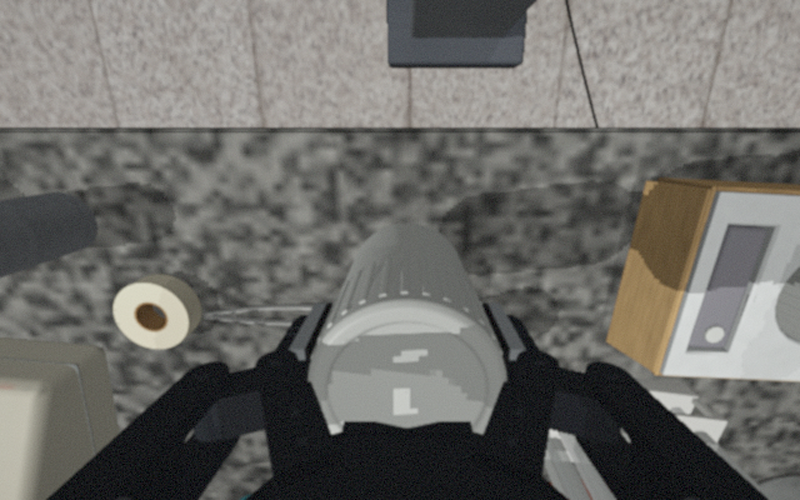

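View pics/s20.png

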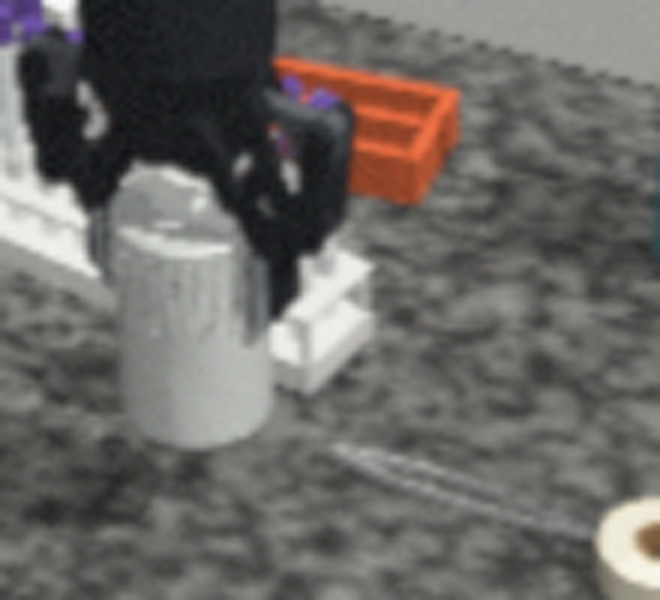

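```bash
python3 -m handwheel '[[0,-1,0,0,0,0],[0,-3,0,0,0,0],[0,-5,0,0,0,0],[0.3,-6,1,0,0,0],[0.8,-6,2.5,0,0,0]]'; python3 -m handwheel '[[0.7,0,1.8,0,0,0],[1.4,0,3.6,0,0,0],[2,0,5.3,0,0,0],[2.6,0,7,0,0,0],[2.8,0,8.1,0,0,0]]'; python3 -c "
from h import *
plan(.52,.142,.26,0);W=cam('wrist');W=cam('wrist');W=cam('wrist');crop(W,260,60,120,90,6.6,'w21c.png');crop(W,0,0,640,400,1.25,'w21.png');plan(.52,.142,.26,0)"
```

```text
clock: 38.33
eef_pos: [0.4482, -0.0634, 0.2607]
tool_rot: [0.707, 0.001, 0.002, -0.707]
ft_force: [0.5, -0.5, -1.0]
grip_width: 0.0632
clock: 38.95
eef_pos: [0.5171, 0.1412, 0.2573]
tool_rot: [0.707, -0.0, -0.001, -0.707]
ft_force: [-0.4, 0.2, -0.6]
grip_width: 0.0631
t 38.95 pos [0.5171 0.1412 0.2573] F [-0.4  0.2 -0.6] w 0.0631
row [ 0.12 -0.11  0.03] [ 0.    0.01 -0.01]
q [0.27 0.31 0.16 1.43 0.   0.26]
t 39.1 pos [0.5166 0.1403 0.2574] F [-0.3 -0.5 -0.3] w 0.0633
row [ 0.14 -0.1   0.07] [ 0.01  0.01 -0.01]
q [ 0.27  0.3   0.16  1.43 -0.    0.26]
```

View pics/w21.png

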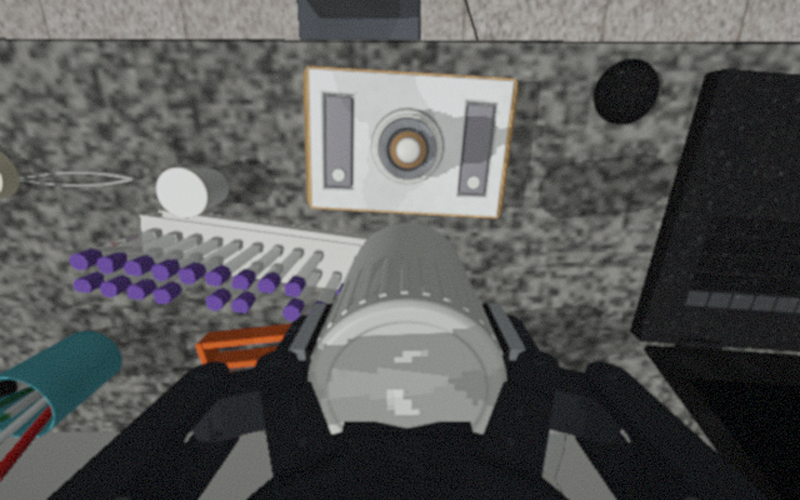

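View pics/w21c.png

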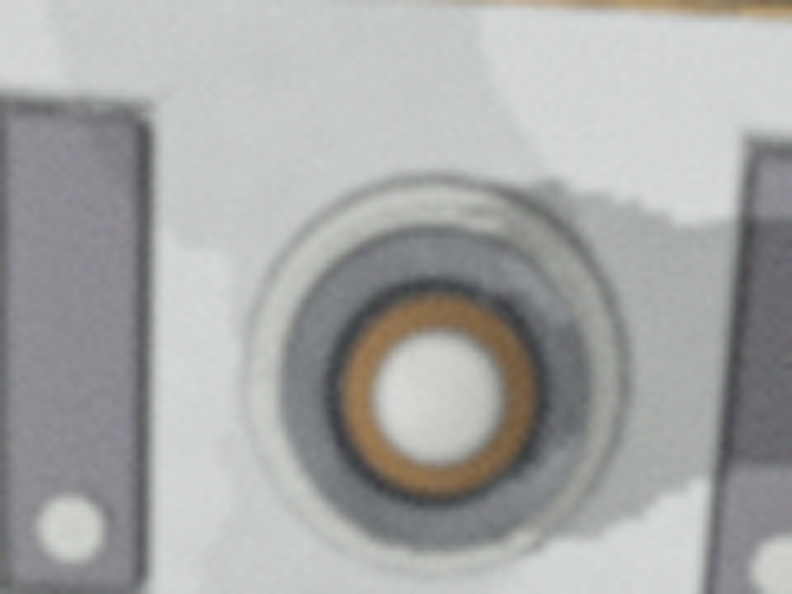

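```bash
python3 -c "
from h import *
W=cam('wrist');e=bot.get_obs()['eef_pos'];print(e)
g=lambda u,v,z:onz(W,u/1.25,v/1.25,z)
print('bot',g(405,224,e[2]-.0475)+[.0315,0,0]-e)
print('top front',g(405,300,e[2]+.0515)+[.0315,0,0]-e, g(310,370,e[2]+.0515)-e,g(506,370,e[2]+.0515)-e)
f=lambda u,v,z:onz(W,260+u/6.6,60+v/6.6,z)
print('vialtop',f(438,396,.166))
print('base body',f(436,174,.074)+[.0315,0,0],f(243,380,.074),f(630,380,.074))
plan(.4475,.1425,.26,0)
"
```

```text
[0.51645058 0.13937521 0.25765949]
bot [ 0.00016518  0.00028734 -0.0475    ]
top front [-0.00121765  0.00080939  0.0515    ] [-0.0093832  -0.02788982  0.0515    ] [-0.00961146  0.03140269  0.0515    ]
vialtop [0.447087   0.14124207 0.166     ]
base body [0.44647026 0.14102026 0.074     ] [0.44737186 0.10871194 0.074     ] [0.44714951 0.17375778 0.074     ]
t 39.15 pos [0.5165 0.1394 0.2577] F [-0.  -0.   0.5] w 0.0632
row [-2.76 -0.09  0.13] [ 0.01  0.01 -0.01]
q [ 0.26  0.3   0.16  1.43 -0.    0.26]
```

```bash
python3 -m handwheel '[[-1.5,0,0.06,0,0,0],[-2.8,0,0.06,0,0,0],[-2.8,0,0.06,0,0,0],[-2.8,0,0.06,0,0,0],[-2.8,0,0.06,0,0,0]]'; python3 -c "
from h import *
W=cam('wrist');W=cam('wrist');crop(W,0,0,640,400,1.25,'w22.png');plan(.4467,.1418,.1475,0)
W=cam('scene');crop(W,170,80,110,100,6,'s22.png')
W=cam('side');crop(W,255,170,120,130,5,'d22.png')"
```

```text
clock: 39.78
eef_pos: [0.4478, 0.1404, 0.2587]
tool_rot: [-0.707, 0.0, -0.001, 0.707]
ft_force: [1.2, 0.8, -0.8]
grip_width: 0.063
t 39.88 pos [0.4476 0.1405 0.2585] F [-0.2 -0.4 -0.1] w 0.0631
row [-0.04  4.44  0.05] [ 0. -0. -0.]
q [ 0.3   0.17 -0.01  1.39 -0.    0.31]
```

View pics/s22.png

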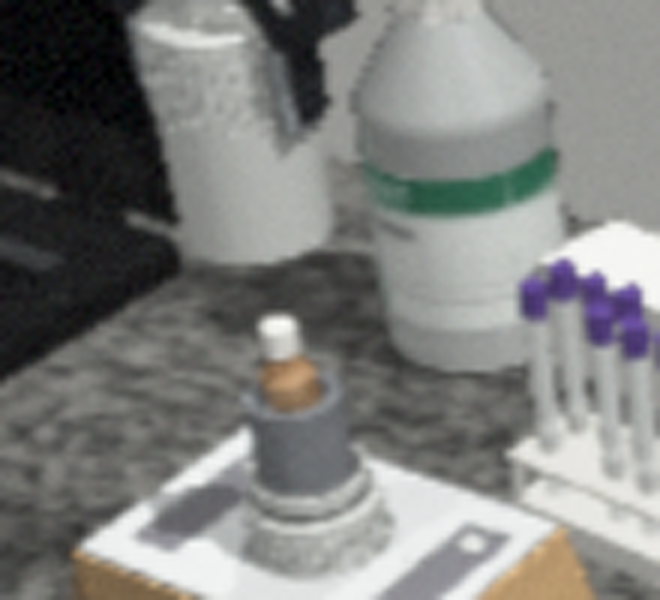

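View pics/d22.png

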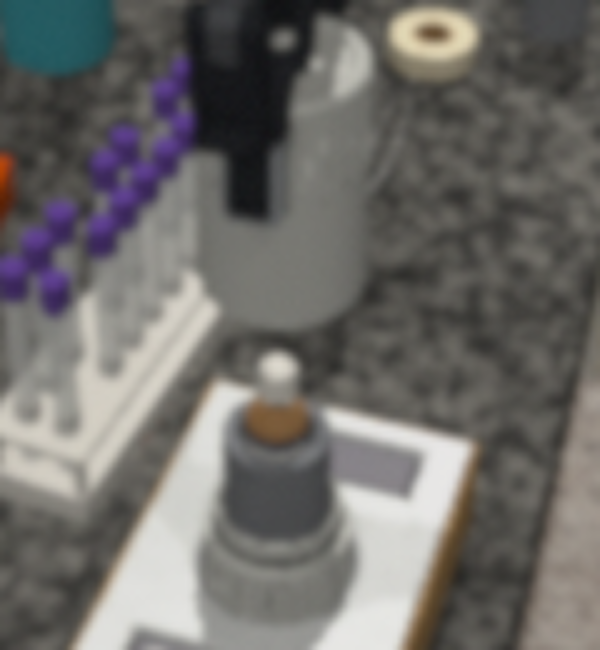

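```bash
python3 -m handwheel '[[-0.04,0.6,0.05,0,0,0],[-0.04,1.4,0.05,0,0,0],[-0.04,2.3,0.05,0,0,0],[-0.04,3.2,0.05,0,0,0],[-0.04,3.9,0.05,0,0,0]]'; python3 -c "
from h import *
W=cam('wrist');W=cam('wrist');plan(.4467,.1418,.1475,0);crop(W,240,120,170,127,4.7,'w23.png')
W=cam('scene');crop(W,170,80,110,100,6,'s23.png')
W=cam('side');crop(W,255,170,120,130,5,'d23.png')"
```

```text
clock: 40.6
eef_pos: [0.4458, 0.142, 0.16]
tool_rot: [0.707, -0.0, -0.0, -0.707]
ft_force: [-0.3, -0.4, -0.1]
grip_width: 0.0634
t 40.7 pos [0.4446 0.1416 0.1591] F [-0.3 -0.  -1.3] w 0.063
row [0.09 0.46 0.01] [ 0.01  0.   -0.03]
q [ 0.31  0.22 -0.21  1.14 -0.    0.31]
```

View pics/w23.png

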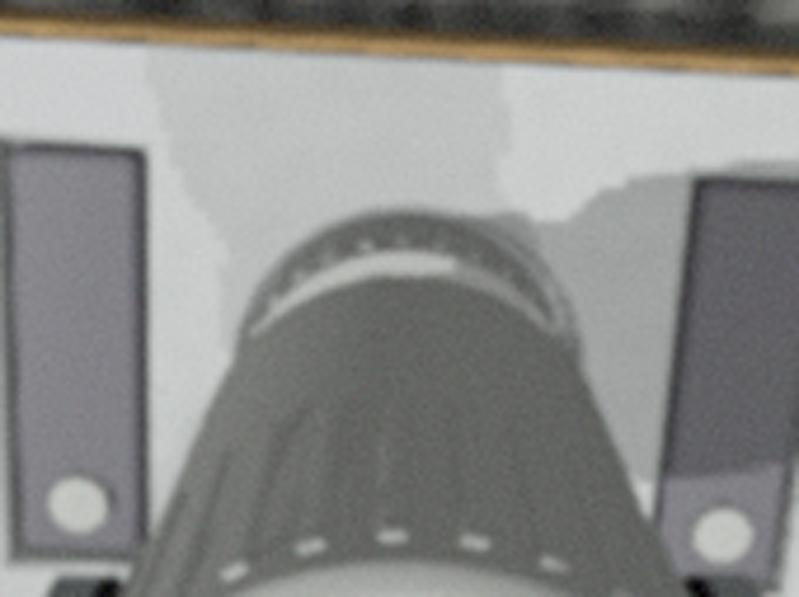

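View pics/s23.png

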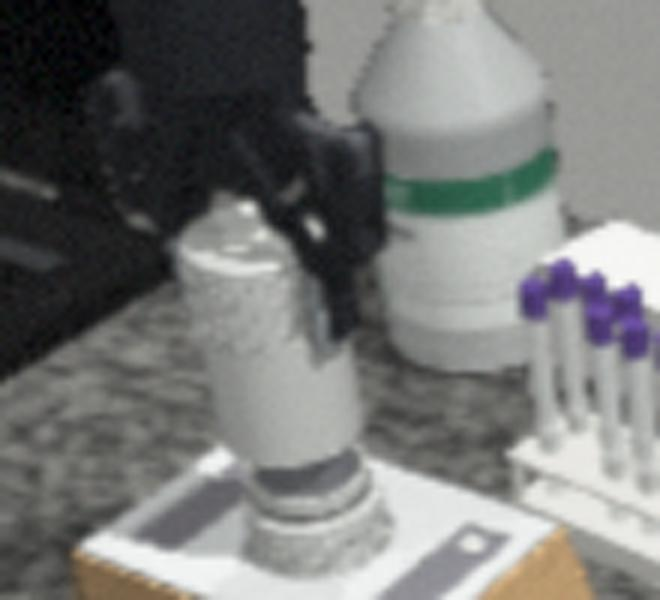

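View pics/d23.png

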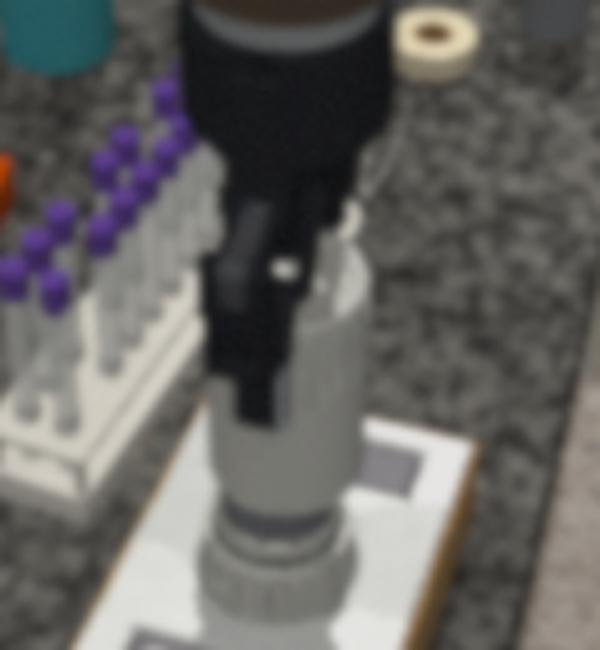

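```bash
python3 -c "
from h import *
D=cam('side');W=cam('wrist');S=cam('scene');e=bot.get_obs()['eef_pos'];print(e)
for z in (.074,.112): print(z,'side',(proj(D,[.447,.142,z])-[255,170])*5,'scene',(proj(S,[.447,.142,z])-[170,80])*6)
g=lambda u,v,z:onz(W,240+u/4.7,120+v/4.7,z)
print('cap bottom',g(402,275,e[2]-.0475)+[.0315,0,0])
print('shoulder',g(405,250,.074)+[.0315,0,0])
print('shoulder edges',g(243,345,.074),g(578,345,.074))
print('cap edges', g(235,360,e[2]-.0475),g(580,360,e[2]-.0475))
"
```

```text
[0.44673723 0.14224937 0.16211782]
0.074 side [275.41527534 519.6418202 ] scene [302.92076006 492.60931954]
0.112 side [275.53403388 456.68313051] scene [288.86108942 422.95075175]
cap bottom [0.44618195 0.14269113 0.11461782]
shoulder [0.45129635 0.14326474 0.074     ]
shoulder edges [0.43731191 0.11402806 0.074     ] [0.43727156 0.17454938 0.074     ]
cap edges [0.42771628 0.11775966 0.11461782] [0.42768222 0.16929385 0.11461782]
```

```bash
python3 -m handwheel '[[0.1,0.2,0,0,0,0],[0.1,0.3,0,0,0,0],[0.1,0.3,0,0,0,0],[0.1,0.3,0,0,0,0],[0.1,0.3,0,0,0,0]]';python3 -m handwheel '[[0,0,0,0,0,0],[0,0,0,0,0,0],[0,0,0,0,0,0],[0,0,0,0,0,0],[0,0,0,0,0,0]]'; python3 -c "
from h import *
W=cam('wrist');e=bot.get_obs()['eef_pos'];print(e);crop(W,270,150,110,82,7.2,'w23.png')
W=cam('scene');crop(W,190,130,70,60,10,'s23.png')
W=cam('side');crop(W,285,250,55,55,11,'d23.png');e=bot.get_obs()['eef_pos'];print(e)"
```

```text
clock: 41.58
eef_pos: [0.4485, 0.142, 0.1538]
tool_rot: [-0.707, -0.0, -0.0, 0.707]
ft_force: [0.2, 0.1, -1.3]
grip_width: 0.0631
clock: 42.2
eef_pos: [0.4484, 0.142, 0.1537]
tool_rot: [0.707, -0.0, 0.0, -0.707]
ft_force: [-0.2, 0.6, -1.0]
grip_width: 0.0632
[0.4484505  0.1419986  0.15366485]
[0.44844506 0.1420056  0.15366233]
```

View pics/w23.png

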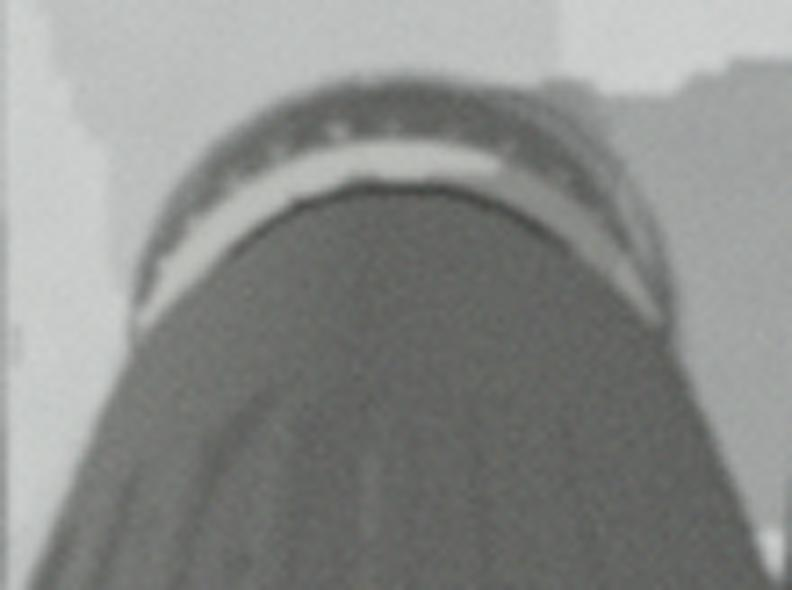

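View pics/s23.png

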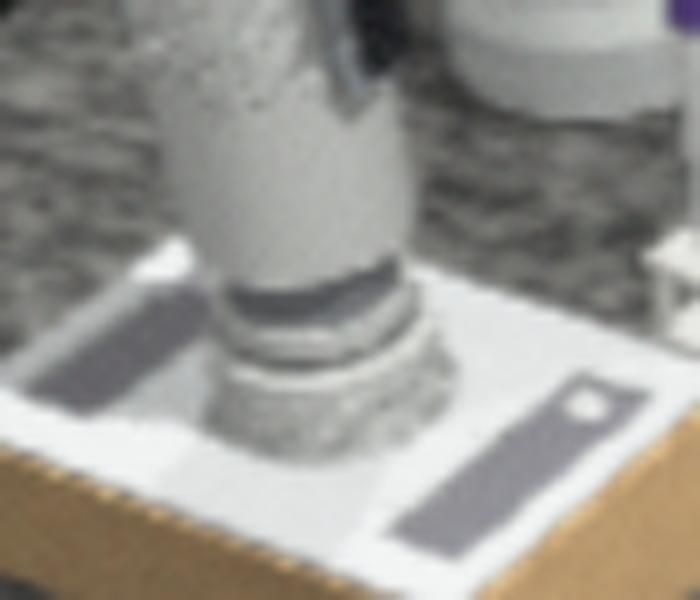

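View pics/d23.png

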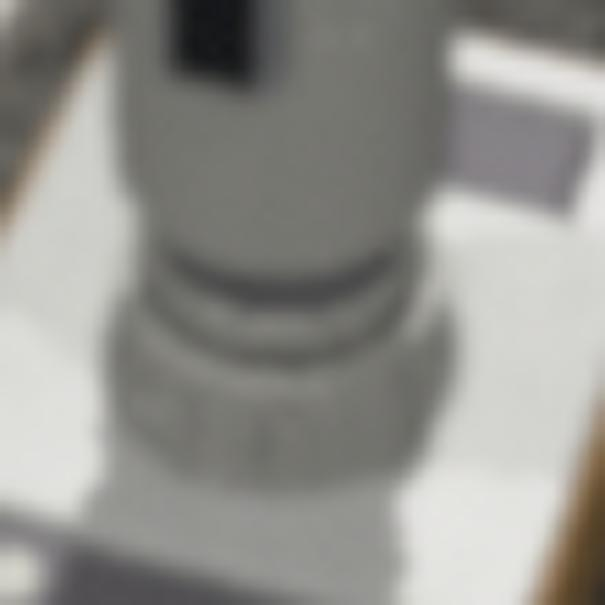

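```bash
python3 -c "
from h import *
W=cam('wrist');e=bot.get_obs()['eef_pos'];print(e)
g=lambda u,v,z:onz(W,270+u/7.2,150+v/7.2,z)
print('cap bottom',g(402,187,e[2]-.0475)+[.0315,0,0],g(402,187,e[2]-.0475+.002)+[.0315,0,0])
print('shoulder',g(402,139,.074)+[.0315,0,0])
for r,a,b in ((330,135,668),(250,200,605)): print((a+b)/2)
"
```

```text
[0.4484447  0.1419975  0.15367247]
cap bottom [0.44639079 0.14271959 0.10617247] [0.44593638 0.14271558 0.10817247]
shoulder [0.44826021 0.14277732 0.074     ]
401.5
402.5
```

```bash
python3 -m handwheel '[[0.03,0.1,0,0,0,0],[0.03,0.3,0,0,0,0],[0.03,0.45,0,0,0,0],[0.03,0.58,0,0,0,0],[0.03,0.58,0,0,0,0]]';python3 -m handwheel '[[0,0,0,0,0,0],[0,0,0,0,0,0],[0,0,0,0,0,0],[0,0,0,0,0,0],[0,0,0,0,0,0]]'; python3 -c "
from h import *
W=cam('wrist');e=bot.get_obs()['eef_pos'];print(e);crop(W,270,150,110,82,7.2,'w23.png')
W=cam('scene');crop(W,190,130,70,60,10,'s23.png')
W=cam('side');crop(W,285,250,55,55,11,'d23.png');e=bot.get_obs()['eef_pos'];print(e)"
```

```text
clock: 43.02
eef_pos: [0.4489, 0.1419, 0.1388]
tool_rot: [0.707, -0.0, -0.0, -0.707]
ft_force: [-0.8, 0.5, -0.7]
grip_width: 0.0634
clock: 43.65
eef_pos: [0.4493, 0.142, 0.1392]
tool_rot: [-0.707, -0.0, -0.0, 0.707]
ft_force: [-0.4, -0.7, -1.5]
grip_width: 0.0628
[0.44921302 0.14200311 0.13919207]
[0.44920016 0.1420089  0.13916167]
```

View pics/w23.png

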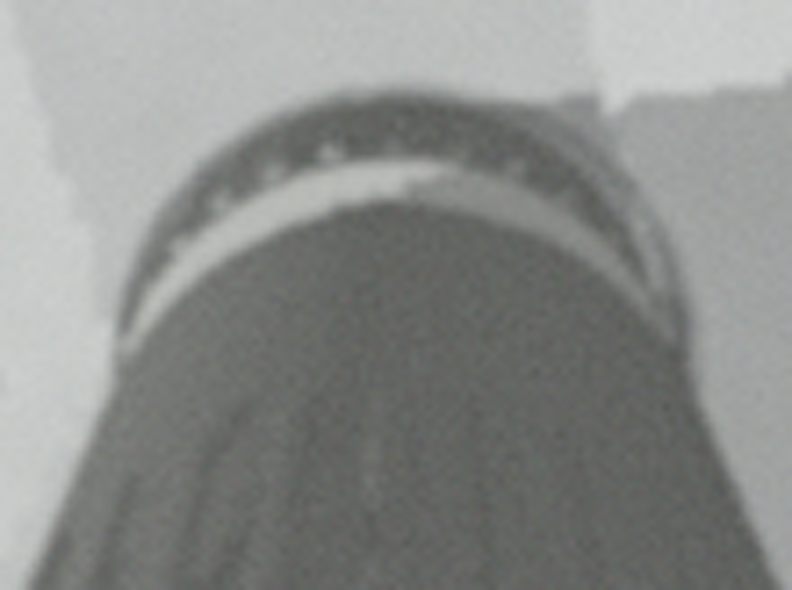

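View pics/d23.png

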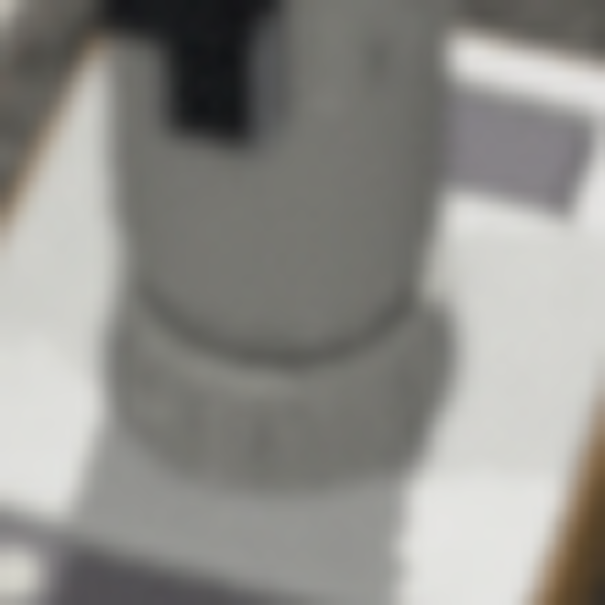

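View pics/s23.png

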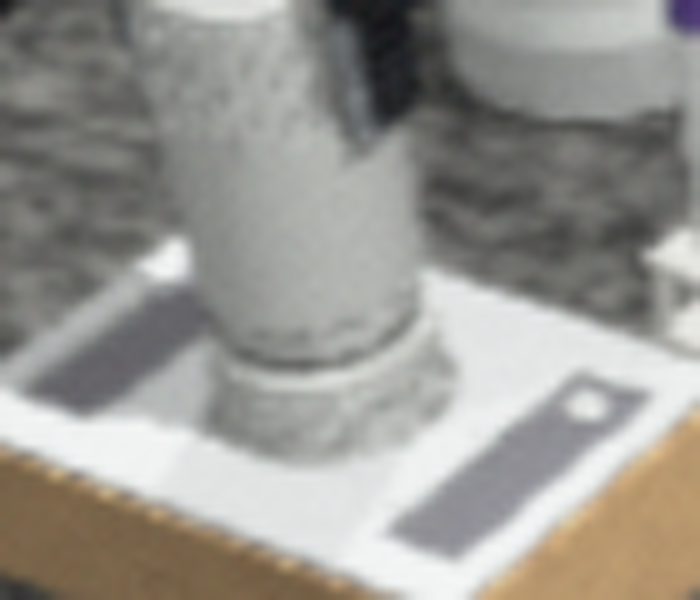

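```bash
python3 -c "
from h import *
W=cam('wrist');e=bot.get_obs()['eef_pos'];print(e)
g=lambda u,v,z:onz(W,270+u/7.2,150+v/7.2,z)
print('cap bottom',g(402,205,e[2]-.0475)+[.0315,0,0])
print('shoulder',g(402,160,.074)+[.0315,0,0])
"; python3 -m handwheel '[[0,0.05,0,0,0,0],[0,0.1,0,0,0,0],[0,0.15,0,0,0,0],[0,0.18,0,0,0,0],[0,0.2,0,0,0,0]]'
```

```text
[0.44918371 0.14200014 0.13916218]
cap bottom [0.44890908 0.1427225  0.09166218]
shoulder [0.44828958 0.1427522  0.074     ]
clock: 44.48
eef_pos: [0.4492, 0.142, 0.1341]
tool_rot: [0.707, -0.0, 0.0, -0.707]
ft_force: [-0.1, 0.3, -1.5]
grip_width: 0.0634
```

```bash
python3 -m handwheel '[[-0.01,0.05,0,0,0,0],[-0.01,0.1,0,0,0,0],[-0.01,0.15,0,0,0,0],[-0.01,0.2,0,0,0,0],[-0.01,0.25,0,0,0,0]]';python3 -m handwheel '[[0,0.04,0,0,0,0],[0,0.08,0,0,0,0],[0,0.12,0,0,0,0],[0,0.16,0,0,0,0],[0,0.18,0,0,0,0]]'
```

```text
clock: 45.1
eef_pos: [0.4489, 0.142, 0.1278]
tool_rot: [-0.707, 0.0, -0.0, 0.707]
ft_force: [0.7, -0.2, -0.9]
grip_width: 0.0631
clock: 45.72
eef_pos: [0.4489, 0.142, 0.1233]
tool_rot: [0.707, -0.0, -0.0, -0.707]
ft_force: [0.1, 0.0, -0.1]
grip_width: 0.0634
```

```bash
python3 -m handwheel '[[0,0.02,0,0,0,0],[0,0.05,0,0,0,0],[0,0.07,0,0,0,0],[0,0.09,0,0,0,0],[0,0.1,0,0,0,0]]'; python3 -c "
from h import *
W=cam('side');crop(W,285,250,55,55,11,'d24.png')
W=cam('scene');crop(W,190,130,70,60,10,'s24.png');o=bot.get_obs();print(o['eef_pos'],o['ft_force'])"
```

```text
clock: 46.35
eef_pos: [0.4491, 0.142, 0.1218]
tool_rot: [-0.707, -0.0, -0.0, 0.707]
ft_force: [-1.9, -0.9, 7.7]
grip_width: 0.0629
[0.44909493 0.14202017 0.12183243] [-1.95135277 -0.68545148  7.07567397]
```

View pics/s24.png

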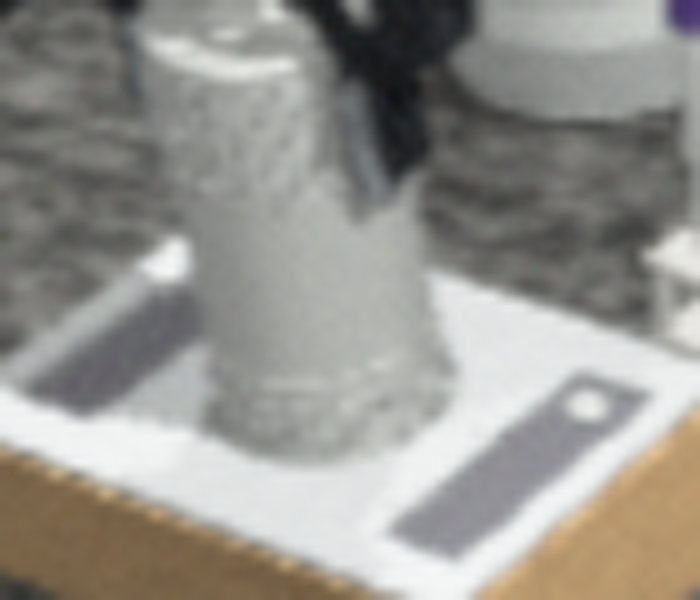

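```bash
python3 -m handwheel '[[0,0,0,0,0,0],[0,0,0,0,0,0],[0,0,0,0,0,0],[0,0,0,0,0,0],[0,0,0,0,0,0]]' 0.8; python3 -m handwheel '[[0,-0.5,0,0,0,0],[0,-1.5,0,0,0,0],[0,-2.8,0,0,0,0],[0,-4.3,0,0,0,0],[1.5,-5.5,0,0,0,0]]';python3 -m handwheel '[[0.5,0,0,0,0,0],[1.5,0,0,0,0,0],[1.5,0,0,0,0,0],[1.5,0,0,0,0,0],[1.5,0,0,0,0,0]]'; python3 -c "
from h import *
W=cam('wrist');crop(W,0,0,640,400,1.25,'w25.png');e=bot.get_obs();print(e['clock'],e['eef_pos'],e['ft_force'])
W=cam('scene');crop(W,160,100,290,180,2.7,'s25.png')
W=cam('side');crop(W,230,120,170,220,2.7,'d25.png')
D=W;S=cam('scene')
for n,c in(('scene',S),('side',D)): print(n,'top exp',proj(c,[.448,.142,.173]),'well',proj(c,[.448,.142,.05]))"
```

```text
clock: 47.08
eef_pos: [0.4489, 0.142, 0.1208]
tool_rot: [0.707, -0.0, -0.0, -0.707]
ft_force: [0.3, 0.0, 0.1]
grip_width: 0.0769
clock: 47.7
eef_pos: [0.4856, 0.1422, 0.2616]
tool_rot: [-0.707, -0.001, -0.0, 0.707]
ft_force: [0.3, 0.7, 0.7]
grip_width: 0.0769
clock: 48.32
eef_pos: [0.523, 0.142, 0.2583]
tool_rot: [0.707, -0.0, -0.0, -0.707]
ft_force: [0.5, 0.3, 0.3]
grip_width: 0.0769
48.375 [0.52314501 0.14202551 0.25845506] [-0.35442384  0.49887729 -0.17138839]
scene top exp [214.40436145 130.58713905] well [222.1379084  168.99650076]
side top exp [309.65289343 239.37718781] well [309.61916589 281.41333607]
```

View pics/s25.png

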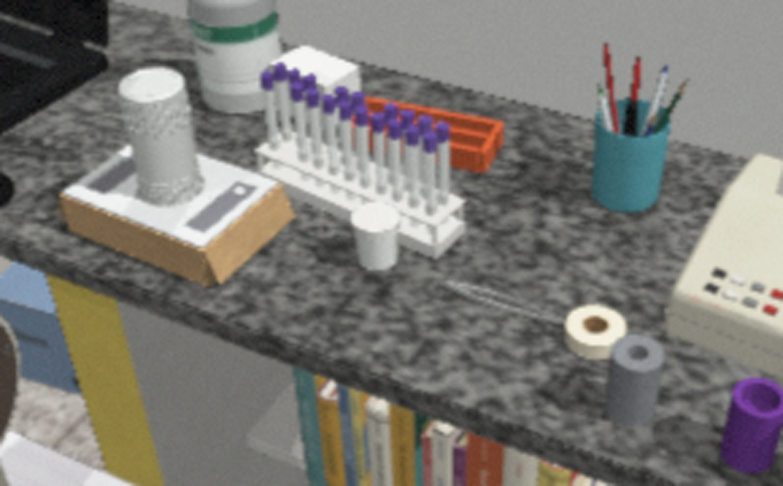

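View pics/d25.png

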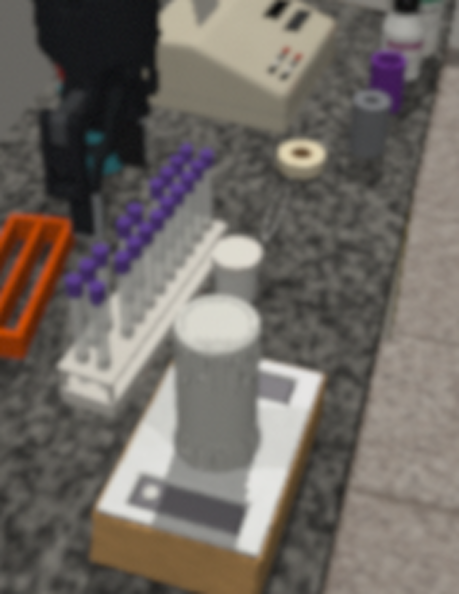

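View pics/w25.png

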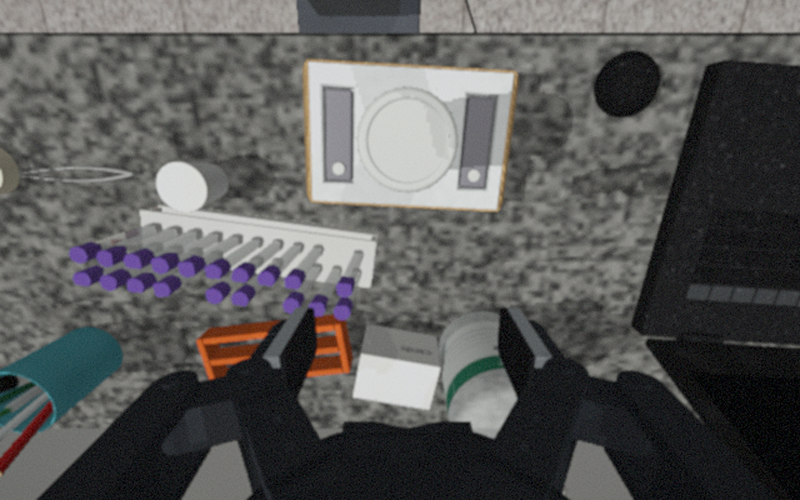

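```bash
python3 -c "
from workcell import bot
print(bot.job_done())"
```

```text
the job is handed in; nothing more can be done
None
```

The vial is packed and the job handed in at about 48 s, well under the 122 s limit. I set the base in the well, the wide-hole insert in the base and the vial in the insert's hole. Then I lowered the cap onto the shoulder of the base.

- **Seating:** The insert, vial and cap each made a light contact of about 7 N, within about 1 mm of their expected seat heights. The base gave no contact force. I released it at the expected height in the well, and the pictures and later stack heights fit a seated base.
- **Final views:** The closed canister stands upright, and its top lies within about 2.5 pixels of where a 137 mm canister in the well should appear. The gripper was open and clear of it.
- **Bystanders:** The narrow insert, specimen cup, tape and purple look-alike showed no visible change in the last views; I did not re-measure them.
- **Disagreements:** Position readings from the cameras differed by 2 to 6 mm, and close-up wrist readings by up to about 2.5 mm. I re-centred the insert, vial and cap in small steps during the last part of each insertion.

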